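# Load the clay drying box

## Task

Lay all the dried clay pieces flat, side by side, on the aluminium tray; they are brittle, so take them with a light grip of about 5 to 8 N. Then slide the loaded tray by its tab all the way into the drying box, slide the clear cover all the way home into the grooves on top of the box, and finally push the box's toggle switch fully over to its on side (towards the back, away from the box's mouth). Leave the glue bottle, the jar and the brush pot where they stand, and never tip the tray.

Things in the scene. Friction and masses are not known exactly. Their poses are not given: they have to be found in the camera images.
- disc: unglazed off-white clay piece, round, 36 mm across, 18 mm tall, 30 g. Origin: centre of the underside, z up. Like all five clay pieces it starts on the desk, and may be absent.
- square: unglazed off-white clay piece, 30 x 30 mm, 18 mm tall, 30 g. Origin: centre of the underside; x, y square to its sides. May be absent.
- hexagon: unglazed off-white clay piece, six-sided, 34 mm across flats (39 mm across corners), 18 mm tall, 30 g. Origin: centre of the underside; one pair of flats is square to its x. May be absent.
- bar: unglazed off-white clay piece, oblong, 46 mm along its x, 22 mm along its y, 18 mm tall, 30 g. Origin: centre of the underside. May be absent.
- cross: unglazed off-white clay piece, a plus sign 42 mm over each arm, arms 16 mm wide and along its x and y, 18 mm tall, 30 g. Origin: centre of the underside. May be absent.
- tray: loose aluminium tray lying on the desk, 158 mm (its x) by 118 mm (its y) outside; floor 4 mm thick, rim 4 mm wide and 10 mm high above the desk, so the inside is 150 x 110 mm. Origin: centre of the underside, z up. At its -x end a flat tongue carries the tab, the foremost part ending at x = -115 mm. It slides along its +x into the box. About 280 g.
- tray_tab (a point): the point to pinch on the tray's black upright tab, 101 mm towards -x from the tray's origin and 26 mm above its underside. The tab is 10 mm thick (tray y), 26 mm long (tray x) and rises to 35 mm above the tray's underside; the tongue below it is 4 mm thick, 30 mm wide.
- dryer: white fixed drying box; place and yaw vary. Origin: on the desk under the middle of its channel. Mouth at x = -80 mm; a blower block (168 mm wide, 64 mm high, x = 80 to 155 mm) is the stop for tray and cover. The tray slides on the desk along +x between walls 125 mm apart, under side lips 13.5 mm up; fully home, the tray's origin is at this origin (within 2 mm), its tab outside the mouth.
- dryer_mouth (a point): middle of the box's mouth at desk level, 80 mm towards -x from the box's origin. Flared lead-ins 22 mm high guide the tray from 34 mm in front of here.
- dryer_cover_home (a point): where the cover's origin lies when fully home: over the box's origin, 44 mm up. Side walls (inner faces 62 mm, outer 78 mm from the middle line) have tops 44 mm high that carry the cover. From box x = -45 mm to 80 mm it runs in grooves 145 mm wide, 8.5 mm high, under lips 57 mm high; from x = -84 to -45 mm the wall tops are open above, with flared guides, so its leading edge can be laid there.
- cover: loose clear pane with aluminium strips along two edges, 160 mm (its x) by 140 mm (its y), 6 mm thick, lying flat on the desk, knob up; about 200 g. Origin: centre of the underside. Either x end may lead into the box.
- cover_grip (a point): the point to pinch on the cover's black grip: over the pane's centre, 24 mm above its underside. The grip is a block 40 mm long (cover x), 12 mm thick (cover y), from 6 to 36 mm above the underside.
- switch (a joint): toggle lever on top of the blower block: about 0 = off, leaning towards the box's mouth; 1.0 = fully on, leaning to the back (box +x). It stays where it is left; rad.
- switch_tip (a point): tip of the toggle lever (50 mm long); it swings in the box's x-z plane.
- glue: glue bottle, 40 mm across, 120 mm tall, to be left alone. Origin: centre of its underside.
- jar: clear jar, 60 mm across, 50 mm tall, to be left alone. Origin: centre of its underside.
- brush_pot: terracotta pot, 68 mm across, 90 mm tall, with brushes to 275 mm, to be left alone. Origin: centre of its underside.
Not all that is in view belongs to the job. What is shaped like the hexagon but blue or green is not meant.

How it is judged (in metres and radians):
On the way, in this order (a step that is already met when the one before it is completed fails the run):
1. every clay piece present lies flat on the tray, the tray still out of the box (x of disc in the frame of tray between -0.075 and 0.075 m and y of disc in the frame of tray between -0.055 and 0.055 m and z of disc in the frame of tray between 0.001 and 0.009 m and angle between each of disc, square, hexagon, bar, cross's own z axis and vertical below 0.2 rad and x of square in the frame of tray between -0.075 and 0.075 m and y of square in the frame of tray between -0.055 and 0.055 m and z of square in the frame of tray between 0.001 and 0.009 m and x of hexagon in the frame of tray between -0.075 and 0.075 m and y of hexagon in the frame of tray between -0.055 and 0.055 m and z of hexagon in the frame of tray between 0.001 and 0.009 m and x of bar in the frame of tray between -0.075 and 0.075 m and y of bar in the frame of tray between -0.055 and 0.055 m and z of bar in the frame of tray between 0.001 and 0.009 m and x of cross in the frame of tray between -0.075 and 0.075 m and y of cross in the frame of tray between -0.055 and 0.055 m and z of cross in the frame of tray between 0.001 and 0.009 m and x of tray in the frame of dryer below -0.03 m), for 0.2 s.
2. the loaded tray is fully home in the box (x of disc in the frame of tray between -0.075 and 0.075 m and y of disc in the frame of tray between -0.055 and 0.055 m and z of disc in the frame of tray between 0.001 and 0.009 m and angle between each of disc, square, hexagon, bar, cross's own z axis and vertical below 0.2 rad and x of square in the frame of tray between -0.075 and 0.075 m and y of square in the frame of tray between -0.055 and 0.055 m and z of square in the frame of tray between 0.001 and 0.009 m and x of hexagon in the frame of tray between -0.075 and 0.075 m and y of hexagon in the frame of tray between -0.055 and 0.055 m and z of hexagon in the frame of tray between 0.001 and 0.009 m and x of bar in the frame of tray between -0.075 and 0.075 m and y of bar in the frame of tray between -0.055 and 0.055 m and z of bar in the frame of tray between 0.001 and 0.009 m and x of cross in the frame of tray between -0.075 and 0.075 m and y of cross in the frame of tray between -0.055 and 0.055 m and z of cross in the frame of tray between 0.001 and 0.009 m and x of tray in the frame of dryer between -0.007 and 0.007 m and y of tray in the frame of dryer between -0.006 and 0.006 m and z of tray in the frame of dryer below 0.006 m and angle between the x axis of tray and the x axis of dryer, either way round below 0.08 rad), for 0.2 s.
3. the cover is fully home in its grooves (all of step 2 and x of cover in the frame of dryer between -0.007 and 0.007 m and y of cover in the frame of dryer between -0.006 and 0.006 m and z of cover in the frame of dryer between 0.041 and 0.049 m and angle between cover's own z axis and vertical below 0.06 rad), for 0.2 s.
4. the switch is on (value of joint switch above 0.8 rad), for 0.2 s.
At the end, for the whole second after the job is handed in: Every clay piece present lies flat on the tray floor (tilt under 0.2 rad, not stacked); the tray is within 7 mm of fully home, 6 mm sideways and 0.08 rad; the cover lies in its grooves within 7 mm of fully home; the switch reads over 0.8 rad; all at rest (all of step 3 and value of joint switch above 0.8 rad and linear speed of each of tray, cover below 0.02 m/s); the robot touches nothing.
It fails at once if a clay piece is squeezed or pressed with the fingers by more than 30 N (both pads together) (contact force between the fingers and disc above 30 N or contact force between the fingers and square above 30 N or contact force between the fingers and hexagon above 30 N or contact force between the fingers and bar above 30 N or contact force between the fingers and cross above 30 N).
It fails at once if the tray is tipped by more than 0.35 rad (angle between tray's own z axis and vertical above 0.35 rad).
It fails at once if a bystander is moved more than 20 mm (distance of any of glue, jar, brush_pot from where it was at the start of the episode above 0.02 m).
Of disc, square, hexagon, bar, cross only 3 to 5 are there at a start; the rules pass over those that are not, and their reading is None.
At some moment in a run one of disc, square, hexagon, bar, cross may be knocked a few centimetres aside while the robot is not near it.
It also fails if it takes over 210 s, if anything falls off the work surface, if the arm or the gripper's body presses on something with over 40 N, if the wrist force passes 120 N, or if a joint passes its speed limit or range.

## Robot

A 6-joint arm with a two-finger parallel gripper is mounted at the origin on the work surface. World frame = base frame: x ahead of the robot, y to its left, z up, the work surface at z = 0. Lengths are in mm, angles in rad, forces in N, time in s.
With the tool pointing down it reaches from about 300 to 775 mm from the base axis. Payload 14.6 kg.
Tool frame: the origin (TCP) lies midway between the tips of the shut fingers; the grasp point (between the pads) lies 19 mm behind it (manip.grasp_offset is the distance from the TCP to the grasp point, in mm); z points along the fingers, y is the line along which they close (so a half turn about z gives the same grasp; the last joint's range is limited). The gripper opens to 94 mm and grips with 3 to 60 N. Pads are 16 mm wide; open, the fingers measure 119 mm over their backs; the gripper's body (75 mm by 177 mm) begins 78 mm behind the grasp point.
Start: joints at [-1.34, 0.3, 1.521, -0, 1.321, -0.067], TCP at [161.373, -525.783, 205.446] pointing down, gripper open.
Joint ranges: [-3.03, 3.03], [-0.79, 2.21], [0.23, 2.52], [-1.04, 4.18], [0, 3.07], [-2.55, 2.55]. Speed limits (rad/s): [2.22, 2.22, 2.57, 3.14, 3.14, 3.14].

## Interface

Orientations are given as [roll, pitch, yaw] about the fixed x, y, z axes, in that order (R = Rz(yaw) Ry(pitch) Rx(roll)).
In Python, from cell import manip, viewer gives the robot as it stands. The module is installed in compiled form; this text tells all that it offers.
- The arm moves only by the tool move_arm, never from a script. Its argument "moves" is a list of rows, each a list of 4 numbers: the shift along the tool's x, y, z in m, then the turn about the tool's z in rad. A call has 1 to 12 rows; each row is the pose to reach, as a shift and turn from the pose commanded when the call began, along the tool's axes at that moment; what a row does not reach only later rows make up. A row lasts 1/10 s, in which the tool goes at most 50 mm and 8.59 degrees, less where a joint would pass 70% of its speed; a pose out of reach is approached as far as the arm can. A call with a gripper value outside its range is refused whole. "jaw" is the finger opening in m, from 0 to 0.094, set as the call begins (left out, the last holds). The fingers move at their own pace and stop on an object; "squeeze" is the grip in N (left out, the last holds). Time passes only in rows, so rows that repeat a pose let the fingers close. It gives the time, the measured TCP pose, the force, the opening and the grip force at its end, in the units of the state.
- manip.read_state(): the state, without advancing time (a new reading comes with each control period).
- viewer.camera(name): name is "scene" or "top" or "wrist"; returns a dict with "frame" (420x560x3 uint8, blue, green, red), "z_map" (420x560 float32, mm along the optical axis (not along the pixel's ray), 0 where there is no reading), "fx", "fy", "cx", "cy" (pixels), "origin" and "orientation" of the camera in the world. Camera axes: x right, y down, z forward; pixel columns grow to the right and rows downward; lengths in mm; the calibration is good to about 2 mm. A picture is of the moment at which its call begins.
- manip.sign_off(): hands the job in; it is judged then, once.
The state is a dict: "clock": time; "joints": joint angles; "qd": joint speeds; "effort": joint torques, N m; "eef_pos": TCP position; "eef_rot": TCP orientation; "wrist_force": force on the tool from outside, world axes, zero at the start; "moment": the same for the moment, N m; "finger_gap": finger opening in mm; "finger_force": force on a finger pad.
Only numpy, scipy, OpenCV 4.12 (cv2) and the standard library are available. Lean on these libraries where they do the work, as an engineer would, in place of code of your own. Each camera call takes 0.05 s, during which the arm holds its last target. There are 200 camera calls.

## Working session

There is one attempt and no reset: what is moved stays moved. The work goes in short steps, Python scripts to look and compute and a tool call to move; the robot and the scene stay as the last step left them, time stands still between calls to the robot, and variables do not carry over. Pictures are saved under pics/ and viewed, at most 15 in all, crops included, and the job is handed in when it is done.

Besides the shell and the picture viewer there is one more tool, called after ">>>" by a JSON object that holds its "op" and its "data", one argument or row to a line. move_arm: Moves the arm, as the interface text tells. Its arguments: {"type":"object","properties":{"moves":{"type":"array"},"jaw":{"type":"number"},"squeeze":{"type":"number"}},"required":["moves"]}

```bash
mkdir -p pics; cat > h.py <<'E'
import numpy as np, cv2
from cell import manip, viewer
from scipy.spatial.transform import Rotation as R
def Rm(o):
    o=np.array(o,float)
    return o if o.shape==(3,3) else (R.from_quat(o).as_matrix() if o.size==4 else R.from_euler('xyz',o).as_matrix())
def cloud(c):
    z=c['z_map'].astype(float); v,u=np.mgrid[:z.shape[0],:z.shape[1]]
    P=np.dstack([(u-c['cx'])/c['fx']*z,(v-c['cy'])/c['fy']*z,z])
    W=P@Rm(c['orientation']).T+np.array(c['origin']); W[z<=0]=np.nan
    return W
E
python3 - <<'E'
from h import *
for n in('top','scene'):
    c=viewer.camera(n); cv2.imwrite(f'pics/{n}0.png',c['frame']); np.savez(f'{n}0.npz',**c)
    print(n,c['fx'],c['fy'],c['cx'],c['cy'],c['origin'],c['orientation'])
print(manip.read_state())
E
```

```text
top 502.28741386278955 502.28741386278955 277.7002129493003 202.6465723897692 [ 460.0367658    -9.48494534 1283.21739818] [-3.02797526 -0.01567307 -1.59197948]
scene 415.73142618386845 415.73142618386845 273.74971099367383 215.13732595604682 [1420.80272496  269.61878462  968.84586081] [-2.34346627 -0.0148682   1.9510541 ]
{'clock': 0.1, 'joints': array([-1.33960100e+00,  3.00426440e-01,  1.52151049e+00,  9.35175749e-06,
        1.32067510e+00, -6.65853185e-02]), 'qd': array([-0.00091973, -0.00239259, -0.00011202,  0.0002729 , -0.00037032,
       -0.00014599]), 'effort': array([ 7.30574757e-04, -5.32645476e+01, -3.53283620e+01,  7.09515042e-02,
        2.35044683e-02, -4.26154634e-05]), 'eef_pos': array([ 161.32498029, -525.57192025,  204.94068369]), 'eef_rot': array([-3.14057614e+00, -7.68635122e-05,  2.97778286e-01]), 'wrist_force': array([-0.70782917,  0.50042205, -0.23423733]), 'moment': array([ 0.00881975, -0.00321664,  0.00182023]), 'finger_force': 0.0, 'finger_gap': 93.81684647762552}
```

View pics/top0.png

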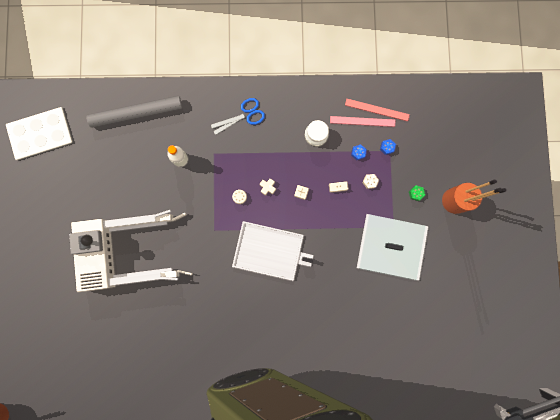

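View pics/scene0.png

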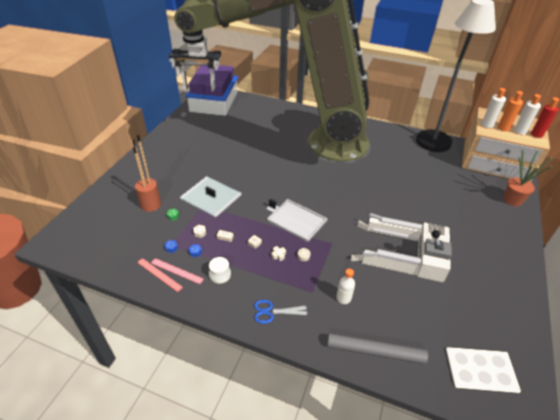

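The top view shows all five pieces: disc (239,197), cross (268,187), square (302,192), bar (339,187) and hexagon (371,181). It also shows the tray (269,250) with its tab at (308,260), the cover (393,247), and the box on the left with its mouth facing right. The jar is at (317,133), the glue at (177,156) and the pot at (463,199).

```bash
cat >> h.py <<'E'
def ground(c,u,v,h):
    d=Rm(c['orientation'])@np.array([(u-c['cx'])/c['fx'],(v-c['cy'])/c['fy'],1]); o=np.array(c['origin'])
    return o+d*(h-o[2])/d[2]
E
python3 - <<'E'
from h import *
c=dict(np.load('top0.npz')); W=cloud(c); f=c['frame'].astype(int)
print('desk z', [W[300,250].round(1),W[320,400].round(1),W[210,320].round(1)])
# pieces
roi=np.zeros(f.shape[:2],bool); roi[165,215]=0; roi[168:212,222:390]=1
m=roi&(f.min(2)>120)
n,l,s,ct=cv2.connectedComponentsWithStats(m.astype(np.uint8))
for i in range(1,n):
    if s[i,4]<40: continue
    q=l==i; w=W[q]; 
    cs=np.array([ground(c,x,y,18)[:2] for y,x in zip(*np.nonzero(q))],np.float32)
    print('piece',ct[i].round(1),s[i,4],'depth xy',np.nanmedian(w,0).round(1),'g',cs.mean(0).round(1),'rect',cv2.minAreaRect(cs))
def rect(name,m,h):
    n,l,s,ct=cv2.connectedComponentsWithStats(m.astype(np.uint8)); i=1+np.argmax(s[1:,4]); q=l==i
    cs=np.array([ground(c,x,y,h)[:2] for y,x in zip(*np.nonzero(q))],np.float32)
    print(name,s[i],cv2.minAreaRect(cs),'z',np.nanmedian(W[q][:,2]))
r=np.zeros_like(roi); r[215:285,228:306]=1
rect('tray',r&(f.min(2)>110),10)
r=np.zeros_like(roi); r[210:282,352:432]=1
rect('cover',r&(f.min(2)>85),6)
for nm,(a,b,cc,d) in dict(tab=(245,275,298,322),knob=(238,256,380,410)).items():
    r=np.zeros_like(roi); r[a:b,cc:d]=1
    h={'tab':35,'knob':36}[nm]
    w=W[r&(W[...,2]>h-9)&(W[...,2]<h+8)]; print(nm,len(w),w.mean(0).round(1) if len(w) else '',cv2.minAreaRect(w[:,:2].astype(np.float32)) if len(w)>3 else '')
# dryer heights
r=np.zeros_like(roi); r[205:300,60:205]=1
np.set_printoptions(linewidth=250)
for lo,hi in((58,80),(50,58),(38,50),(16,28),(80,130)):
    w=W[r&(W[...,2]>lo)&(W[...,2]<hi)]
    print(lo,hi,len(w),cv2.minAreaRect(w[:,:2].astype(np.float32)) if len(w)>3 else '')
for nm,(u,v) in dict(jar=(317,130),glue=(174,150),pot=(466,199)).items(): print(nm,W[v,u].round(0))
im=c['frame'][195:305,55:215]; cv2.imwrite('pics/box0.png',cv2.resize(im,None,fx=4.8,fy=4.8,interpolation=cv2.INTER_CUBIC))
E
```

```text
desk z [array([360.9,  42.3,  -2.9]), array([ 3.032e+02, -3.338e+02,  3.000e-01]), array([ 585.1, -141.3,   -2.4])]
piece [370.3 180.6] 183 depth xy [ 655.5 -270.    17.2] g [ 656.  -270.2] rect ((655.8200073242188, -270.2486877441406), (36.87845230102539, 39.653831481933594), 66.05020141601562)
piece [267.1 186.1] 179 depth xy [647.1  -6.1  17.2] g [646.9  -6.4] rect ((647.1630859375, -6.077890396118164), (39.26167678833008, 38.89595413208008), 7.105567932128906)
piece [338.  186.2] 173 depth xy [ 643.5 -187.3   17.4] g [ 643.1 -187.1] rect ((643.082275390625, -187.11251831054688), (22.96440315246582, 49.21836471557617), 6.10252046585083)
piece [301.  191.7] 148 depth xy [630.9 -92.2  17.5] g [631.  -92.3] rect ((630.865966796875, -92.47959899902344), (30.53326416015625, 30.89076042175293), 70.30557250976562)
piece [238.9 196.1] 169 depth xy [622.5  65.4  17.8] g [622.5  65.7] rect ((622.8697509765625, 65.4237060546875), (35.485321044921875, 35.81974411010742), 89.19588470458984)
tray [ 232  221   74   61 3159] ((481.2751770019531, -13.715522766113281), (180.6486358642578, 121.23857
[... 394 characters left out ...]
115966796875), (39.545982360839844, 11.834428787231445), 77.57662200927734)
58 80 1865 ((490.78656005859375, 343.8935241699219), (167.80751037597656, 238.28575134277344), 5.886089324951172)
50 58 625 ((490.61358642578125, 344.5419921875), (169.0077362060547, 242.0349578857422), 5.934609413146973)
38 50 306 ((495.2803649902344, 307.4131164550781), (163.4213104248047, 170.34292602539062), 7.461340427398682)
16 28 443 ((494.0382995605469, 291.68914794921875), (155.1832733154297, 198.13262939453125), 7.468204498291016)
80 130 547 ((512.1912841796875, 427.6785888671875), (50.07238006591797, 71.36186981201172), 6.19924783706665)
jar [ 783. -135.   47.]
glue [722. 211. 118.]
pot [ 594. -477.  108.]
```

View pics/box0.png

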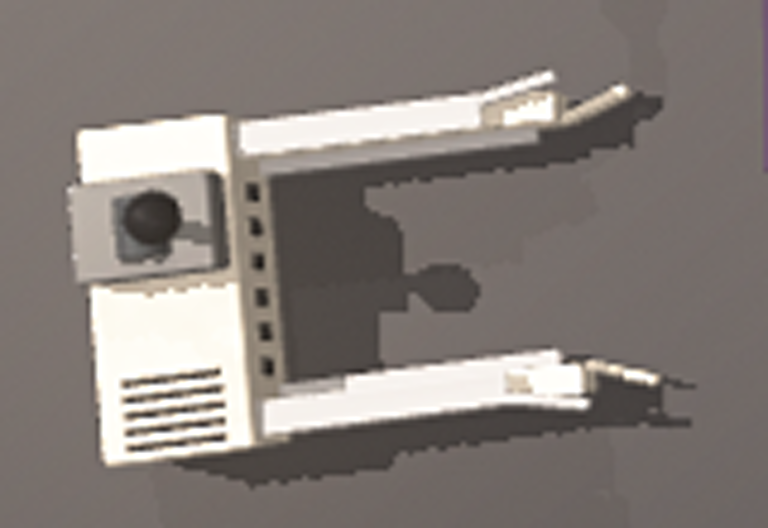

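>>> {"op": "move_arm", "data": {
  "moves": [
    [0.3,-0.15,-0.1,0],
    [0.3,-0.15,-0.1,0],
    [0.3,-0.15,-0.1,0],
    [0.3,-0.15,-0.1,0],
    [0.3,-0.15,-0.1,0],
    [0.3,-0.15,-0.1,0],
    [0.5,-0.27,-0.15,0],
    [0.5,-0.27,-0.15,0],
    [0.5,-0.27,-0.15,0],
    [0.5,-0.27,-0.15,0],
    [0.5,-0.27,-0.15,0],
    [0.5,-0.27,-0.15,0]
  ],
  "jaw": 0.094
}}

```text
clock: 1.3
eef_pos: [561.5, -118.6, 355.7]
eef_rot: [-3.141, 0.0, 0.299]
wrist_force: [0.0, -1.2, -0.1]
finger_gap: 93.8
finger_force: 0.0
```

```bash
cat >> h.py <<'E'
def shift(x,y,z,yaw=None,ref=None):
    s=manip.read_state(); p,M=(s['eef_pos'],Rm(s['eef_rot'])) if ref is None else (np.array(ref[:3]),Rm([np.pi,0,ref[3]]))
    d=M.T@(np.array([x,y,z])-p)/1000; t=0
    if yaw is not None:
        cur=s['eef_rot'][2] if ref is None else ref[3]
        t=-((yaw-cur+np.pi/2)%np.pi-np.pi/2)
    return d.round(4),round(t,3)
def snap(n,name):
    c=viewer.camera(n); cv2.imwrite(f'pics/{name}.png',c['frame']); np.savez(f'{name}.npz',**c); return c
E
python3 - <<'E'
from h import *
s=manip.read_state(); print(s['eef_pos'],s['eef_rot'],s['joints'])
c=snap('wrist','w1'); print(c['origin'],c['orientation'],c['fx'])
for u,v in((0,0),(559,0),(0,419),(559,419)): print(ground(c,u,v,18).round())
E
```

```text
[ 561.46535173 -118.58894897  355.70339912] [-3.14136027e+00  7.68786220e-05  2.99026222e-01] [-2.72049493e-01  2.95090026e-01  1.18617843e+00  1.54574370e-04
  1.66051449e+00  9.99734456e-01]
[640.40377692 -94.16214967 533.89859588] [ 2.85350849e+00  9.57284864e-04 -1.27127661e+00] 342.5263923249189
[663. 302.  18.]
[ 882. -408.   18.]
[-65. 250.  18.]
[ 253. -774.   18.]
```

View pics/w1.png

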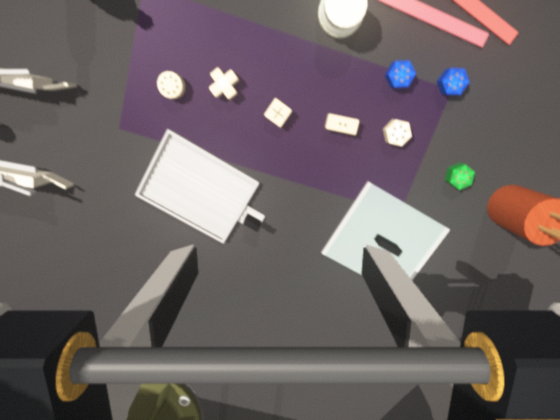

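Wrist view: disc (171,85), cross (224,83), square (279,112), bar (342,124) and hexagon (398,133), with the tray at (198,187), the tab at (262,215) and the cover at (386,235). I'll measure positions and yaws from this view.

```bash
cat >> h.py <<'E'
NF=dict(disc=4,cross=4,square=4,bar=2,hexagon=6)
def pieces(c,seeds,h=18,zmin=8,half=45):
    """per seed: segment bright raised pixels around it on a fine world grid at height h; return centre, yaw"""
    out={}; Rc=Rm(c['orientation']); o=np.array(c['origin'])
    for k,(sx,sy) in seeds.items():
        g=np.arange(-half,half+.1,.5); X,Y=np.meshgrid(sx+g,sy+g,indexing='ij')
        P=(np.dstack([X,Y,np.full_like(X,h)])-o)@Rc
        u=(P[...,0]/P[...,2]*c['fx']+c['cx']).astype(np.float32); v=(P[...,1]/P[...,2]*c['fy']+c['cy']).astype(np.float32)
        I=cv2.remap(c['frame'],u,v,cv2.INTER_LINEAR).min(2); Z=cv2.remap(cloud(c)[...,2].astype(np.float32),u,v,cv2.INTER_NEAREST)
        m=(I>115)&(Z>h-zmin)
        n,l,s,ct=cv2.connectedComponentsWithStats(m.astype(np.uint8))
        if n<2: out[k]=None; continue
        i=1+np.argmax(s[1:,4]); q=cv2.morphologyEx((l==i).astype(np.uint8),cv2.MORPH_CLOSE,np.ones((9,9)))>0
        x,y=X[q],Y[q]; w=(x-x.mean())+1j*(y-y.mean()); nf=NF.get(k,2)
        ph=np.angle((w**nf).sum())/nf
        out[k]=(round(x.mean(),1),round(y.mean(),1),round(float(np.degrees(ph)),1),q.sum()//4)
    return out
S0=dict(disc=(622.5,65.5),cross=(647,-6),square=(631,-92),bar=(643,-187),hexagon=(656,-270))
E
python3 - <<'E'
from h import *
for n in('w1','top0'):
    c=dict(np.load(n+'.npz')); print(n,pieces(c,S0))
c=dict(np.load('w1.npz')); W=cloud(c)
for nm,(u,v) in dict(tab=(260,214),knob=(388,244)).items():
    w=W[v-25:v+25,u-25:u+25].reshape(-1,3); w=w[(w[:,2]>28)&(w[:,2]<42)]
    print(nm,w.mean(0),cv2.minAreaRect(w[:,:2].astype(np.float32)))
w=W[120:250,130:270].reshape(-1,3); w=w[(w[:,2]>7)&(w[:,2]<13)]; print('rim',len(w),cv2.minAreaRect(w[:,:2].astype(np.float32)))
E
```

```text
w1 {'disc': (np.float64(624.5), np.float64(63.2), -23.6, np.int64(1001)), 'cross': (np.float64(648.8), np.float64(-8.5), -36.6, np.int64(1092)), 'square': (np.float64(633.4), np.float64(-93.8), 26.7, np.int64(886)), 'bar': (np.float64(645.6), np.float64(-188.2), -83.4, np.int64(1031)), 'hexagon': (np.float64(658.5), np.float64(-271.2), -24.5, np.int64(1075))}
top0 {'disc': (np.float64(622.6), np.float64(66.0), -4.7, np.int64(1013)), 'cross': (np.float64(646.7), np.float64(-6.3), -35.0, np.int64(1104)), 'square': (np.float64(631.1), np.float64(-91.6), 27.5, np.int64(916)), 'bar': (np.float64(643.2), np.float64(-186.7), -84.7, np.int64(1065)), 'hexagon': (np.float64(656.3), np.float64(-269.8), -26.4, np.int64(1079))}
tab [ 462.60765449 -103.92642247   33.26725237] ((461.7955322265625, -103.9517822265625), (25.766536712646484, 10.204570770263672), 76.4499282836914)
knob [ 490.75348335 -321.88018628   34.18696741] ((490.19110107421875, -322.84344482421875), (39.66503143310547, 12.166677474975586), 77.36688232421875)
rim 955 ((481.5788879394531, -22.468032836914062), (192.4261474609375, 118.97615051269531), 76.16976165771484)
```

```bash
cat > plan.py <<'E'
from h import *
T=(484.9,-4.6,76.3)
def tray(x,y):
    a=np.radians(T[2]); return T[0]+x*np.cos(a)-y*np.sin(a), T[1]+x*np.sin(a)+y*np.cos(a)
G=dict(disc=(623.5,64.6,76.3),cross=(647.8,-7.4,53.4),square=(632.3,-92.7,71.7),bar=(644.4,-187.5,96.0),hexagon=(657.4,-270.5,95))
Pl=dict(disc=(0,29),cross=(-48,29),square=(30,-30),bar=(-30,-30),hexagon=(48,29))
if __name__=='__main__':
    s=manip.read_state(); prev=(*s['eef_pos'],s['eef_rot'][2])
    for k in G:
        g=G[k]; a=np.radians(g[2]); ap=(g[0],g[1],60,a); gr=(g[0],g[1],8,a)
        p=(*tray(*Pl[k]),60,np.radians(T[2])); pl=(p[0],p[1],12.5,p[3])
        print(k,'above',shift(*ap[:3],a,ref=prev),'| travel',shift(*p[:3],p[3],ref=gr),'down 0.0475', np.round(p[:2],1))
        prev=pl
E
python3 plan.py
```

```text
disc above (array([ 0.1106, -0.1543,  0.2962]), np.float64(-1.03)) | travel (array([-0.1001, -0.1473, -0.052 ]), np.float64(-0.0)) down 0.0475 [456.7   2.3]
cross above (array([ 0.0359,  0.1879, -0.0475]), np.float64(0.4)) | travel (array([-0.1504, -0.1405, -0.052 ]), np.float64(-0.4)) down 0.0475 [445.4 -44.4]
square above (array([-0.0027,  0.1931, -0.0475]), np.float64(0.08)) | travel (array([ 0.0697, -0.1401, -0.052 ]), np.float64(-0.08)) down 0.0475 [521.2  17.4]
bar above (array([-0.1699,  0.1683, -0.0475]), np.float64(-0.344)) | travel (array([ 0.1602, -0.1214, -0.052 ]), np.float64(0.344)) down 0.0475 [506.9 -40.9]
hexagon above (array([-0.1875,  0.2006, -0.0475]), np.float64(-0.326)) | travel (array([ 0.3347, -0.1607, -0.052 ]), np.float64(0.326)) down 0.0475 [468.1  48.9]
```

>>> {"op": "move_arm", "data": {
  "moves": [
    [0.1106,-0.1543,0.24,-1.03],
    [0.1106,-0.1543,0.24,-1.03],
    [0.1106,-0.1543,0.24,-1.03],
    [0.1106,-0.1543,0.24,-1.03],
    [0.1106,-0.1543,0.24,-1.03],
    [0.1106,-0.1543,0.24,-1.03],
    [0.1106,-0.1543,0.24,-1.03],
    [0.1106,-0.1543,0.24,-1.03],
    [0.1106,-0.1543,0.2962,-1.03],
    [0.1106,-0.1543,0.2962,-1.03],
    [0.1106,-0.1543,0.2962,-1.03]
  ],
  "jaw": 0.06,
  "squeeze": 6.5
}}

```text
clock: 2.45
eef_pos: [620.2, 58.4, 59.3]
eef_rot: [-3.14, 0.001, 1.325]
wrist_force: [0.3, 0.1, 0.4]
finger_gap: 60.1
finger_force: 0.0
```

>>> {"op": "move_arm", "data": {
  "moves": [
    [0,0,0.026,0],
    [0,0,0.045,0],
    [0,0,0.052,0],
    [0,0,0.052,0]
  ]
}}

```text
clock: 2.85
eef_pos: [621.1, 58.8, 8.4]
eef_rot: [3.141, -0.0, 1.327]
wrist_force: [-1.1, -0.3, 0.6]
finger_gap: 59.6
finger_force: 0.0
```

>>> {"op": "move_arm", "data": {
  "moves": [
    [0,0,0,0],
    [0,0,0,0],
    [0,0,0,0],
    [0,0,0,0],
    [0,0,0,0],
    [0,0,-0.015,0],
    [0,0,-0.03,0],
    [0,0,-0.052,0]
  ],
  "jaw": 0.0,
  "squeeze": 6.5
}}

```text
clock: 3.65
eef_pos: [620.3, 59.0, 60.3]
eef_rot: [-3.141, 0.0, 1.328]
wrist_force: [0.5, 0.1, 1.3]
finger_gap: 35.7
finger_force: 6.5
```

```bash
python3 - <<'E'
from h import *
c=snap('wrist','w2'); s=manip.read_state(); print(s['eef_pos'],s['eef_rot'],s['qd'],s['finger_gap'],s['finger_force'])
print(ground(c,280,330,60))
E
```

```text
[622.26366363  59.09799878  64.84741344] [ 3.13657948e+00 -1.48761822e-03  1.32779386e+00] [-8.06277447e-05  9.29543943e-03 -8.92982635e-03  3.46793011e-04
 -7.65588836e-02 -2.11029281e-04] 35.63591336861814 6.499853879213333
[609.20186325  14.52287833  60.        ]
```

View pics/w2.png

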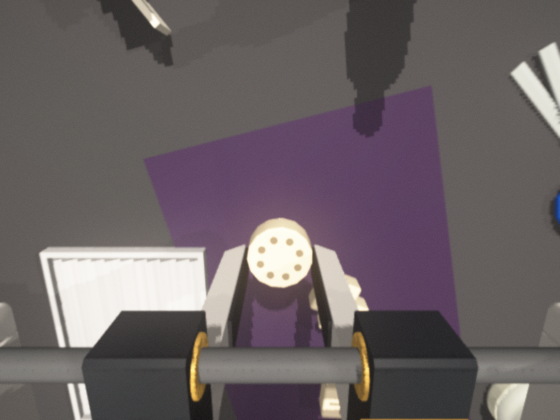

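The disc is held at (280,253) and sits slightly forward in the pads. I'll let the arm settle so I can check commanded against measured pose.

>>> {"op": "move_arm", "data": {
  "moves": [
    [0,0,0,0],
    [0,0,0,0],
    [0,0,0,0]
  ]
}}

```text
clock: 4.0
eef_pos: [620.1, 59.0, 58.4]
eef_rot: [-3.14, 0.0, 1.328]
wrist_force: [1.0, -1.1, -0.6]
finger_gap: 35.8
finger_force: 6.5
```

```bash
python3 - <<'E'
from h import *
s=manip.read_state(); print(s['eef_pos'],s['eef_rot'],s['qd'].round(3),s['wrist_force'],s['finger_force'])
c=dict(np.load('w2.npz')); W=cloud(c); w=W[215:290,245:315].reshape(-1,3); w=w[(w[:,2]>60)&(w[:,2]<95)]; print(w.mean(0), np.percentile(w[:,:2],[1,99],axis=0))
E
```

```text
[620.12205931  58.97113744  58.37506491] [-3.14022241e+00  3.87626637e-04  1.32779510e+00] [ 0.001  0.004 -0.002  0.001 -0.001  0.001] [ 1.00134378 -1.09545067 -0.62871683] 6.499842256307602
[621.66857679  66.27991891  68.81011487] [[601.8871322   48.52317021]
 [638.90250069  82.31209216]]
```

```bash
python3 - <<'E'
from plan import *
x,y=tray(-6.5,29); print(shift(x,y,62,np.radians(76.3)))
E
```

```text
(array([-0.1009, -0.1449, -0.0034]), np.float64(-0.004))
```

>>> {"op": "move_arm", "data": {
  "moves": [
    [-0.025,-0.036,-0.0036,0],
    [-0.05,-0.072,-0.0036,0],
    [-0.075,-0.108,-0.0036,0],
    [-0.1,-0.14,-0.0036,0],
    [-0.101,-0.145,-0.0036,0],
    [-0.101,-0.145,-0.0036,0],
    [-0.101,-0.145,-0.0036,0],
    [-0.101,-0.145,0.015,0],
    [-0.101,-0.145,0.03,0],
    [-0.101,-0.145,0.04,0],
    [-0.101,-0.145,0.04,0],
    [-0.101,-0.145,0.04,0]
  ]
}}

```text
clock: 5.2
eef_pos: [456.0, -4.0, 19.4]
eef_rot: [-3.142, 0.0, 1.328]
wrist_force: [-0.4, -1.0, 0.9]
finger_gap: 35.8
finger_force: 6.5
```

>>> {"op": "move_arm", "data": {
  "moves": [
    [0,0,0.003,0],
    [0,0,0.006,0],
    [0,0,0.006,0],
    [0,0,0.006,0]
  ]
}}

```text
clock: 5.6
eef_pos: [455.6, -4.1, 13.3]
eef_rot: [3.141, -0.0, 1.328]
wrist_force: [0.6, -0.4, 0.3]
finger_gap: 35.7
finger_force: 6.5
```

>>> {"op": "move_arm", "data": {
  "moves": [
    [0,0,0.0015,0],
    [0,0,0.0015,0],
    [0,0,0.0015,0]
  ]
}}

```text
clock: 5.9
eef_pos: [455.8, -4.2, 11.9]
eef_rot: [3.141, -0.0, 1.328]
wrist_force: [0.7, -0.1, 1.7]
finger_gap: 35.8
finger_force: 6.5
```

>>> {"op": "move_arm", "data": {
  "moves": [
    [0,0,0,0],
    [0,0,0,0],
    [0,0,0,0],
    [0,0,-0.03,0],
    [0,0,-0.06,0],
    [0.01,0.045,-0.07,0.1],
    [0.02,0.09,-0.07,0.2],
    [0.03,0.135,-0.07,0.3],
    [0.043,0.1873,-0.07,0.396],
    [0.043,0.1873,-0.07,0.396],
    [0.043,0.1873,-0.07,0.396],
    [0.043,0.1873,-0.07,0.396]
  ],
  "jaw": 0.048
}}

```text
clock: 7.1
eef_pos: [646.7, -7.4, 81.5]
eef_rot: [-3.141, 0.001, 0.933]
wrist_force: [0.4, 0.0, 0.6]
finger_gap: 48.1
finger_force: 0.0
```

```bash
python3 - <<'E'
from h import *
s=manip.read_state(); print(s['eef_pos'],s['eef_rot'])
c=snap('top','t2'); S=dict(S0); print(pieces(c,{k:S[k] for k in('square','bar','hexagon','cross')}), pieces(c,dict(disc=(456,2)),22,half=28))
c=snap('wrist','w3'); print(pieces(c,{k:S[k] for k in('square','bar','hexagon','cross')}))
print(shift(647.8,-7.4,60,np.radians(53.4)))
E
```

```text
[646.68163895  -7.42545668  81.52267528] [-3.14068139e+00  5.38901048e-04  9.32599372e-01]
{'square': (np.float64(631.1), np.float64(-92.3), 28.0, np.int64(864)), 'bar': (np.float64(643.4), np.float64(-187.3), -84.5, np.int64(969)), 'hexagon': (np.float64(656.1), np.float64(-270.1), -27.2, np.int64(1084)), 'cross': (np.float64(654.6), np.float64(28.2), -31.3, np.int64(257))} {'disc': None}
{'square': (np.float64(655.4), np.float64(-95.7), -18.2, np.int64(1796)), 'bar': (np.float64(619.4), np.float64(-150.7), -23.2, np.int64(500)), 'hexagon': None, 'cross': (np.float64(649.7), np.float64(-6.7), -36.9, np.int64(1111))}
(array([0.0006, 0.0007, 0.0223]), np.float64(0.0))
```

View pics/w3.png

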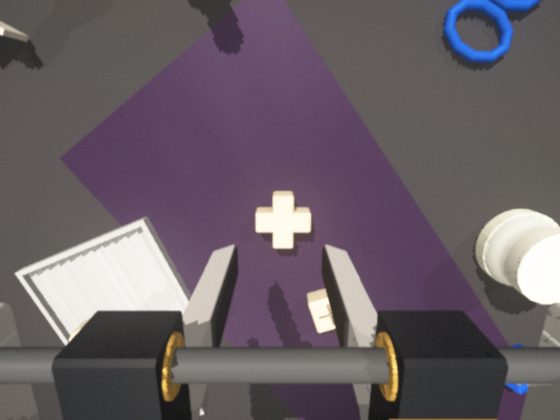

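The cross is seen at (283,220), aligned with the tool and centred between the fingers.

>>> {"op": "move_arm", "data": {
  "moves": [
    [0.0017,0.0015,0.02,0],
    [0.0017,0.0015,0.045,0],
    [0.0017,0.0015,0.065,0],
    [0.0017,0.0015,0.0745,0],
    [0.0017,0.0015,0.0745,0],
    [0.0017,0.0015,0.0745,0]
  ],
  "jaw": 0.064
}}

```text
clock: 7.8
eef_pos: [650.3, -7.0, 8.5]
eef_rot: [3.14, -0.001, 0.932]
wrist_force: [0.3, -0.7, -0.5]
finger_gap: 64.1
finger_force: 0.0
```

>>> {"op": "move_arm", "data": {
  "moves": [
    [0,0,0,0],
    [0,0,0,0],
    [0,0,0,0],
    [0,0,0,0],
    [0,0,0,0],
    [0,0,-0.02,0],
    [0,0,-0.04,0],
    [0,0,-0.055,0],
    [0,0,-0.055,0],
    [0,0,-0.055,0]
  ],
  "jaw": 0.0
}}

```text
clock: 8.8
eef_pos: [649.7, -7.0, 61.7]
eef_rot: [-3.141, 0.0, 0.932]
wrist_force: [1.1, 0.8, -0.8]
finger_gap: 41.9
finger_force: 6.5
```

```bash
python3 - <<'E'
from plan import *
s=manip.read_state(); print(s['eef_pos'],s['eef_rot'][2])
print(shift(*tray(-48,29),62,np.radians(76.3)))
c=viewer.camera('wrist'); a=s['eef_rot'][2]; e=s['eef_pos']
print(pieces(c,dict(cross=(e[0],e[1])),e[2]+11.5,half=28))
E
```

```text
[649.71098945  -7.00173121  61.70383822] 0.9317659285540767
(array([-0.1519, -0.1417, -0.0002]), np.float64(-0.4))
{'cross': (np.float64(650.0), np.float64(-6.0), -36.5, np.int64(1108))}
```

>>> {"op": "move_arm", "data": {
  "moves": [
    [-0.04,-0.035,0,-0.1],
    [-0.08,-0.07,0,-0.2],
    [-0.12,-0.105,0,-0.3],
    [-0.1519,-0.1417,0,-0.4],
    [-0.1519,-0.1417,0,-0.4],
    [-0.1519,-0.1417,0,-0.4],
    [-0.1519,-0.1417,0,-0.4],
    [-0.1519,-0.1417,0.02,-0.4],
    [-0.1519,-0.1417,0.035,-0.4],
    [-0.1519,-0.1417,0.043,-0.4],
    [-0.1519,-0.1417,0.043,-0.4],
    [-0.1519,-0.1417,0.043,-0.4]
  ]
}}

```text
clock: 10.05
eef_pos: [446.2, -44.4, 19.5]
eef_rot: [3.141, -0.0, 1.332]
wrist_force: [-1.0, -0.8, -0.8]
finger_gap: 42.1
finger_force: 6.5
```

>>> {"op": "move_arm", "data": {
  "moves": [
    [0,0,0.003,0],
    [0,0,0.0065,0],
    [0,0,0.0065,0],
    [0,0,0.0065,0]
  ]
}}

```text
clock: 10.45
eef_pos: [445.6, -44.4, 12.8]
eef_rot: [3.142, -0.0, 1.332]
wrist_force: [0.2, -0.3, 0.1]
finger_gap: 41.9
finger_force: 6.5
```

>>> {"op": "move_arm", "data": {
  "moves": [
    [0,0,0.001,0],
    [0,0,0.001,0]
  ]
}}

```text
clock: 10.65
eef_pos: [445.6, -44.4, 11.7]
eef_rot: [3.142, -0.0, 1.332]
wrist_force: [0.2, -0.5, -0.2]
finger_gap: 42.1
finger_force: 6.5
```

>>> {"op": "move_arm", "data": {
  "moves": [
    [0,0,0,0],
    [0,0,0,0],
    [0,0,0,0],
    [0,0,-0.03,0],
    [0,0,-0.06,0],
    [0,0.045,-0.07,0.04],
    [0,0.09,-0.07,0.08],
    [0,0.135,-0.07,0.081],
    [-0.0026,0.18,-0.07,0.081],
    [-0.0026,0.1935,-0.07,0.081],
    [-0.0026,0.1935,-0.07,0.081],
    [-0.0026,0.1935,-0.07,0.081]
  ],
  "jaw": 0.052
}}

```text
clock: 11.85
eef_pos: [632.2, -92.5, 81.3]
eef_rot: [-3.14, 0.0, 1.251]
wrist_force: [-0.5, 0.4, 0.3]
finger_gap: 51.8
finger_force: 0.0
```

```bash
cat > look.py <<'E'
import sys
from plan import *
k=sys.argv[1]; sx,sy=map(float,sys.argv[2:4]); yaw=np.radians(float(sys.argv[4]))
s=manip.read_state(); print(s['eef_pos'].round(1),s['eef_rot'][2].round(3))
c=snap('wrist','w_'+k); r=pieces(c,{k:(sx,sy)},half=35); print(r)
x,y=r[k][:2]; print(shift(x-.5,y-.3,7,yaw))
E
python3 look.py square 632.3 -92.7 71.7
```

```text
[632.2 -92.5  81.3] 1.251
{'square': (np.float64(633.8), np.float64(-92.4), 26.4, np.int64(918))}
(array([0.0002, 0.0013, 0.0746]), np.float64(-0.001))
```

>>> {"op": "move_arm", "data": {
  "moves": [
    [0,0.001,0.02,0],
    [0,0.001,0.045,0],
    [0,0.001,0.065,0],
    [0,0.001,0.0745,0],
    [0,0.001,0.0745,0],
    [0,0.001,0.0745,0]
  ],
  "jaw": 0.054
}}

```text
clock: 12.5
eef_pos: [634.2, -93.0, 8.4]
eef_rot: [3.14, -0.0, 1.251]
wrist_force: [0.8, -0.4, -0.0]
finger_gap: 54.1
finger_force: 0.0
```

>>> {"op": "move_arm", "data": {
  "moves": [
    [0,0,0,0],
    [0,0,0,0],
    [0,0,0,0],
    [0,0,0,0],
    [0,0,0,0],
    [0,0,-0.02,0],
    [0,0,-0.04,0],
    [0,0,-0.055,0],
    [0,0,-0.055,0],
    [0,0,-0.055,0],
    [0,0,-0.055,0]
  ],
  "jaw": 0.0
}}

```text
clock: 13.6
eef_pos: [633.4, -93.0, 61.1]
eef_rot: [-3.14, 0.0, 1.251]
wrist_force: [-0.2, -0.3, -0.0]
finger_gap: 29.9
finger_force: 6.5
```

```bash
python3 - <<'E'
from plan import *
print(shift(*tray(30,-30),62,np.radians(76.3)))
E
```

```text
(array([ 0.0695, -0.1413, -0.0007]), np.float64(-0.081))
```

>>> {"op": "move_arm", "data": {
  "moves": [
    [0.02,-0.04,0,-0.02],
    [0.04,-0.08,0,-0.04],
    [0.06,-0.12,0,-0.06],
    [0.0695,-0.1413,0,-0.081],
    [0.0695,-0.1413,0,-0.081],
    [0.0695,-0.1413,0,-0.081],
    [0.0695,-0.1413,0.02,-0.081],
    [0.0695,-0.1413,0.035,-0.081],
    [0.0695,-0.1413,0.043,-0.081],
    [0.0695,-0.1413,0.043,-0.081],
    [0.0695,-0.1413,0.043,-0.081]
  ]
}}

```text
clock: 14.7
eef_pos: [522.1, 17.0, 19.5]
eef_rot: [3.141, -0.0, 1.331]
wrist_force: [0.7, -0.0, 0.7]
finger_gap: 29.9
finger_force: 6.5
```

>>> {"op": "move_arm", "data": {
  "moves": [
    [0,0,0.003,0],
    [0,0,0.0065,0],
    [0,0,0.0065,0],
    [0,0,0.0065,0]
  ]
}}

```text
clock: 15.1
eef_pos: [521.7, 17.4, 12.8]
eef_rot: [3.142, -0.0, 1.332]
wrist_force: [-1.1, -1.3, -1.2]
finger_gap: 30.2
finger_force: 6.5
```

>>> {"op": "move_arm", "data": {
  "moves": [
    [0,0,0.001,0],
    [0,0,0.001,0]
  ]
}}

```text
clock: 15.3
eef_pos: [521.6, 17.4, 11.7]
eef_rot: [-3.142, -0.0, 1.332]
wrist_force: [0.2, -0.2, -0.3]
finger_gap: 29.9
finger_force: 6.5
```

>>> {"op": "move_arm", "data": {
  "moves": [
    [0,0,0,0],
    [0,0,0,0],
    [0,0,-0.03,0],
    [0,0,-0.06,0],
    [-0.034,0.034,-0.07,-0.07],
    [-0.068,0.068,-0.07,-0.14],
    [-0.102,0.102,-0.07,-0.21],
    [-0.136,0.136,-0.07,-0.28],
    [-0.17,0.168,-0.07,-0.344],
    [-0.17,0.168,-0.07,-0.344],
    [-0.17,0.168,-0.07,-0.344],
    [-0.17,0.168,-0.07,-0.344]
  ],
  "jaw": 0.042
}}

```text
clock: 16.5
eef_pos: [644.3, -186.6, 81.7]
eef_rot: [-3.141, -0.0, 1.676]
wrist_force: [0.6, 1.1, -0.7]
finger_gap: 42.1
finger_force: 0.0
```

```bash
python3 look.py bar 644.4 -187.5 96
```

```text
[ 644.3 -186.6   81.7] 1.676
{'bar': (np.float64(645.2), np.float64(-187.9), -84.2, np.int64(1019))}
(array([-0.0018,  0.0001,  0.075 ]), np.float64(0.001))
```

>>> {"op": "move_arm", "data": {
  "moves": [
    [-0.0015,0,0.02,0],
    [-0.0015,0,0.045,0],
    [-0.0015,0,0.065,0],
    [-0.0015,0,0.0748,0],
    [-0.0015,0,0.0748,0],
    [-0.0015,0,0.0748,0]
  ],
  "jaw": 0.046
}}

```text
clock: 17.15
eef_pos: [645.3, -188.8, 8.1]
eef_rot: [3.14, 0.001, 1.676]
wrist_force: [0.3, -0.8, 0.7]
finger_gap: 45.6
finger_force: 0.0
```

>>> {"op": "move_arm", "data": {
  "moves": [
    [0,0,0,0],
    [0,0,0,0],
    [0,0,0,0],
    [0,0,0,0],
    [0,0,0,0],
    [0,0,-0.02,0],
    [0,0,-0.04,0],
    [0,0,-0.055,0],
    [0,0,-0.055,0],
    [0,0,-0.055,0],
    [0,0,-0.055,0]
  ],
  "jaw": 0.0
}}

```text
clock: 18.25
eef_pos: [644.2, -188.9, 60.6]
eef_rot: [-3.14, -0.001, 1.676]
wrist_force: [0.7, -0.6, -1.5]
finger_gap: 21.8
finger_force: 6.5
```

```bash
python3 - <<'E'
from plan import *
print(shift(*tray(-30,-30),62,np.radians(76.3)))
E
```

```text
(array([ 0.1616, -0.121 , -0.001 ]), np.float64(0.344))
```

>>> {"op": "move_arm", "data": {
  "moves": [
    [0.035,-0.026,-0.001,0.08],
    [0.07,-0.052,-0.001,0.16],
    [0.105,-0.078,-0.001,0.24],
    [0.14,-0.104,-0.001,0.32],
    [0.1616,-0.121,-0.001,0.344],
    [0.1616,-0.121,-0.001,0.344],
    [0.1616,-0.121,-0.001,0.344],
    [0.1616,-0.121,0.02,0.344],
    [0.1616,-0.121,0.035,0.344],
    [0.1616,-0.121,0.042,0.344],
    [0.1616,-0.121,0.042,0.344],
    [0.1616,-0.121,0.042,0.344]
  ]
}}

```text
clock: 19.45
eef_pos: [508.0, -41.4, 20.3]
eef_rot: [3.141, -0.0, 1.332]
wrist_force: [1.0, 0.8, -0.3]
finger_gap: 21.8
finger_force: 6.5
```

>>> {"op": "move_arm", "data": {
  "moves": [
    [0,0,0.003,0],
    [0,0,0.0065,0],
    [0,0,0.0065,0],
    [0,0,0.0065,0]
  ]
}}

```text
clock: 19.85
eef_pos: [507.6, -41.0, 13.5]
eef_rot: [3.142, -0.0, 1.332]
wrist_force: [0.4, -0.5, 0.0]
finger_gap: 22.3
finger_force: 6.5
```

>>> {"op": "move_arm", "data": {
  "moves": [
    [0,0,0.0017,0],
    [0,0,0.0017,0]
  ]
}}

```text
clock: 20.05
eef_pos: [507.5, -41.0, 11.6]
eef_rot: [-3.141, 0.0, 1.332]
wrist_force: [0.2, -0.5, -0.4]
finger_gap: 22.2
finger_force: 6.5
```

>>> {"op": "move_arm", "data": {
  "moves": [
    [0,0,0,0],
    [0,0,0,0],
    [0,0,-0.03,0],
    [0,0,-0.06,0],
    [-0.034,0.036,-0.07,-0.07],
    [-0.068,0.072,-0.07,-0.14],
    [-0.102,0.108,-0.07,-0.21],
    [-0.136,0.144,-0.07,-0.28],
    [-0.17,0.18,-0.07,-0.317],
    [-0.1878,0.2,-0.07,-0.317],
    [-0.1878,0.2,-0.07,-0.317],
    [-0.1878,0.2,-0.07,-0.317]
  ],
  "jaw": 0.036
}}

```text
clock: 21.25
eef_pos: [657.0, -270.7, 81.0]
eef_rot: [-3.141, -0.001, 1.648]
wrist_force: [0.5, -0.3, -0.4]
finger_gap: 36.0
finger_force: 0.0
```

>>> {"op": "move_arm", "data": {
  "moves": [
    [0,0,0,0],
    [0,0,0,0]
  ],
  "jaw": 0.058
}}

```text
clock: 21.45
eef_pos: [657.3, -269.8, 82.2]
eef_rot: [3.141, 0.0, 1.65]
wrist_force: [0.7, -0.6, 0.2]
finger_gap: 48.5
finger_force: 0.0
```

```bash
python3 look.py hexagon 657 -270.5 94.5
```

```text
[ 657.3 -269.8   82.2] 1.65
{'hexagon': (np.float64(659.9), np.float64(-303.9), -3.8, np.int64(54))}
(array([-0.0343, -0.0007,  0.0753]), np.float64(0.0))
```

```bash
python3 - <<'E'
from h import *
snap('top','t3'); cv2.imwrite('pics/t3c.png',cv2.resize(cv2.imread('pics/t3.png')[140:290,220:440],None,fx=3.5,fy=3.5))
E
```

View pics/w_hexagon.png

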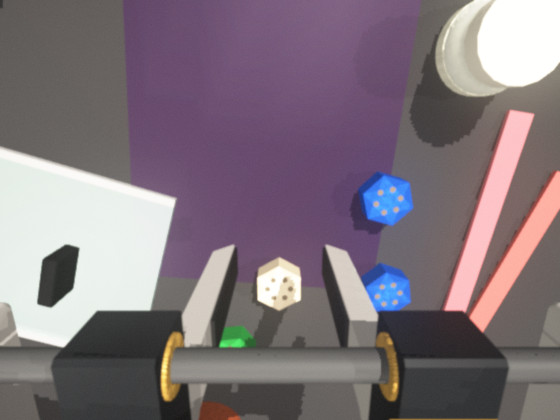

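View pics/t3c.png

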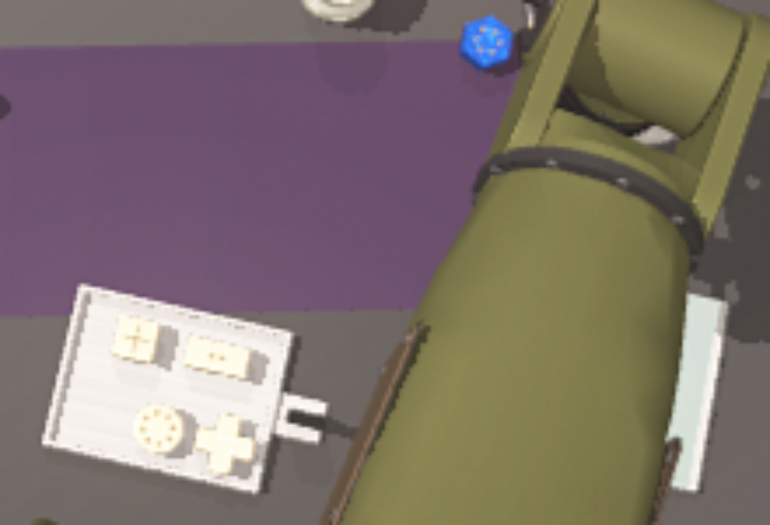

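The hexagon was knocked and is now at wrist pixel (279,285). The other four lie well on the tray.

```bash
python3 - <<'E'
from h import *
c=dict(np.load('w_hexagon.npz')); p=ground(c,279,285,18); print(p)
r=pieces(c,dict(hexagon=p[:2]),half=30); print(r)
x,y=r['hexagon'][:2]; print(shift(x-.5,y-.3,82,np.radians(r['hexagon'][2]+120)),shift(x-.5,y-.3,82,np.radians(r['hexagon'][2]+30+90)))
E
```

```text
[ 660.50688499 -320.18674473   18.        ]
{'hexagon': (np.float64(660.4), np.float64(-321.4), -25.8, np.int64(1103))}
(array([-0.0516, -0.0016,  0.0003]), np.float64(0.005)) (array([-0.0516, -0.0016,  0.0003]), np.float64(0.005))
```

>>> {"op": "move_arm", "data": {
  "moves": [
    [-0.03,-0.0016,0,0.005],
    [-0.0516,-0.0016,0,0.005],
    [-0.0516,-0.0016,0.0,0.005],
    [-0.0516,-0.0016,0.02,0.005],
    [-0.0516,-0.0016,0.045,0.005],
    [-0.0516,-0.0016,0.065,0.005],
    [-0.0516,-0.0016,0.075,0.005],
    [-0.0516,-0.0016,0.075,0.005],
    [-0.0516,-0.0016,0.075,0.005]
  ],
  "jaw": 0.058
}}

```text
clock: 22.45
eef_pos: [660.3, -322.2, 7.9]
eef_rot: [3.141, 0.001, 1.644]
wrist_force: [0.0, 0.4, 0.0]
finger_gap: 58.0
finger_force: 0.0
```

>>> {"op": "move_arm", "data": {
  "moves": [
    [0,0,0,0],
    [0,0,0,0],
    [0,0,0,0],
    [0,0,0,0],
    [0,0,0,0],
    [0,0,-0.02,0],
    [0,0,-0.04,0],
    [0,0,-0.055,0],
    [0,0,-0.055,0],
    [0,0,-0.055,0],
    [0,0,-0.055,0]
  ],
  "jaw": 0.0
}}

```text
clock: 23.55
eef_pos: [659.3, -322.2, 60.3]
eef_rot: [-3.14, -0.001, 1.644]
wrist_force: [0.4, -0.3, -1.4]
finger_gap: 34.1
finger_force: 6.5
```

```bash
python3 - <<'E'
from plan import *
print(shift(*tray(46,29),62,np.radians(76.3)))
E
```

```text
(array([ 0.3821, -0.1643, -0.001 ]), np.float64(0.312))
```

>>> {"op": "move_arm", "data": {
  "moves": [
    [0.04,-0.017,-0.001,0.04],
    [0.08,-0.034,-0.001,0.08],
    [0.12,-0.052,-0.001,0.12],
    [0.16,-0.069,-0.001,0.16],
    [0.2,-0.086,-0.001,0.2],
    [0.24,-0.103,-0.001,0.24],
    [0.28,-0.12,-0.001,0.28],
    [0.32,-0.138,-0.001,0.312],
    [0.36,-0.155,-0.001,0.312],
    [0.3821,-0.1643,-0.001,0.312],
    [0.3821,-0.1643,-0.001,0.312],
    [0.3821,-0.1643,-0.001,0.312]
  ]
}}

```text
clock: 24.75
eef_pos: [468.1, 46.7, 62.5]
eef_rot: [-3.141, 0.0, 1.333]
wrist_force: [0.3, -0.0, -0.4]
finger_gap: 34.3
finger_force: 6.5
```

>>> {"op": "move_arm", "data": {
  "moves": [
    [0,0,0,0],
    [0,0,0.02,0],
    [0,0,0.035,0],
    [0,0,0.043,0],
    [0,0,0.043,0],
    [0,0,0.046,0],
    [0,0,0.049,0],
    [0,0,0.049,0],
    [0,0,0.049,0]
  ]
}}

```text
clock: 25.65
eef_pos: [468.2, 46.7, 14.0]
eef_rot: [3.141, -0.0, 1.332]
wrist_force: [0.7, -0.3, -1.3]
finger_gap: 33.9
finger_force: 6.5
```

>>> {"op": "move_arm", "data": {
  "moves": [
    [0,0,0.0012,0],
    [0,0,0.0022,0],
    [0,0,0.0022,0]
  ]
}}

```text
clock: 25.95
eef_pos: [468.0, 46.7, 11.5]
eef_rot: [-3.142, 0.0, 1.332]
wrist_force: [-0.0, 0.5, -0.1]
finger_gap: 33.9
finger_force: 6.5
```

>>> {"op": "move_arm", "data": {
  "moves": [
    [0,0,0,0],
    [0,0,0,0],
    [0,0,-0.03,0],
    [0,0,-0.06,0],
    [0,0,-0.1,0],
    [-0.04,0.008,-0.14,0],
    [-0.08,0.016,-0.14,0],
    [-0.12,0.024,-0.14,0],
    [-0.147,0.0284,-0.14,0],
    [-0.147,0.0284,-0.14,0],
    [-0.147,0.0284,-0.14,0],
    [-0.147,0.0284,-0.14,0]
  ],
  "jaw": 0.046
}}

```text
clock: 27.15
eef_pos: [460.9, -102.1, 151.5]
eef_rot: [-3.141, -0.0, 1.333]
wrist_force: [0.1, 1.0, -0.3]
finger_gap: 46.1
finger_force: 0.0
```

```bash
python3 - <<'E'
from h import *
s=manip.read_state(); print(s['eef_pos'],s['eef_rot'])
c=snap('wrist','w5'); W=cloud(c); w=W.reshape(-1,3)
d=np.hypot(w[:,0]-461,w[:,1]+103)
q=w[(d<45)&(w[:,2]>29)&(w[:,2]<42)]; print('tab',len(q),q.mean(0),cv2.minAreaRect(q[:,:2].astype(np.float32)))
q=w[(np.hypot(w[:,0]-485,w[:,1]+4)<105)&(w[:,2]>7.5)&(w[:,2]<12)]; print('rim',cv2.minAreaRect(q[:,:2].astype(np.float32)))
q=w[(np.hypot(w[:,0]-485,w[:,1]+4)<105)&(w[:,2]>14)&(w[:,2]<28)]; print('tops',len(q),np.percentile(q[:,2],[5,50,95]))
c=snap('top','t5'); W=cloud(c); 
E
```

```text
[ 460.91323057 -102.07159018  151.51163511] [-3.14144697e+00 -1.41523363e-04  1.33254363e+00]
tab 317 [ 461.51940395 -103.197508     33.7271891 ] ((461.4417724609375, -103.64971923828125), (26.195480346679688, 9.087979316711426), 76.30104064941406)
rim ((483.32928466796875, -14.878044128417969), (158.34149169921875, 118.28620910644531), 76.15446472167969)
tops 7363 [19.25598776 20.86588487 22.18187489]
```

View pics/w5.png

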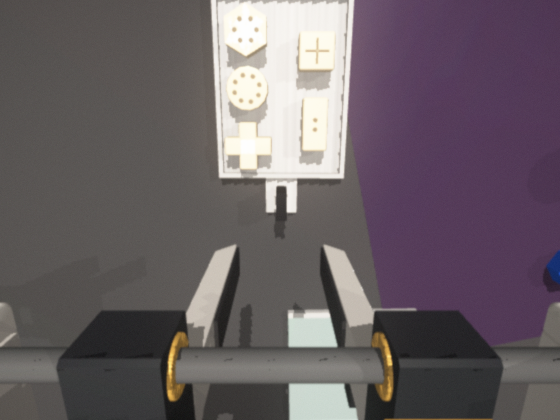

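All five pieces lie flat and apart on the tray: hexagon (246,29), square (317,51), disc (247,88), bar (315,124) and cross (248,146). The tab is at (281,200). Next I measure the box and pinch the tab.

>>> {"op": "move_arm", "data": {
  "moves": [
    [-0.001,0.0008,0.04,0],
    [-0.001,0.0008,0.08,0],
    [-0.001,0.0008,0.11,0],
    [-0.001,0.0008,0.13,0],
    [-0.001,0.0008,0.1425,0],
    [-0.001,0.0008,0.1425,0],
    [-0.001,0.0008,0.1425,0]
  ]
}}

```text
clock: 27.95
eef_pos: [461.9, -103.9, 9.8]
eef_rot: [3.141, 0.0, 1.332]
wrist_force: [1.0, -0.6, -0.1]
finger_gap: 46.1
finger_force: 0.0
```

>>> {"op": "move_arm", "data": {
  "moves": [
    [0,0,0,0],
    [0,0,0,0],
    [0,0,0,0],
    [0,0,0,0],
    [0,0,0,0],
    [0,0,0,0]
  ],
  "jaw": 0.0,
  "squeeze": 30
}}

```text
clock: 28.55
eef_pos: [461.5, -104.1, 9.2]
eef_rot: [3.141, -0.0, 1.332]
wrist_force: [-0.5, -0.3, 3.8]
finger_gap: 9.7
finger_force: 30.0
```

```bash
cat > box.py <<'E'
from h import *
from scipy.optimize import minimize
def fit(c,p0=(494.4,308.6,np.radians(96))):
    """fit box pose: blower top (z~64, x80..155, |y|<84) and lip tops (z~57, 78 outer) as occupancy"""
    w=cloud(c).reshape(-1,3); w=w[np.isfinite(w[:,0])&(np.hypot(w[:,0]-p0[0],w[:,1]-p0[1])<230)]
    res={}
    lip=w[(w[:,2]>50)&(w[:,2]<61)]; bl=w[(w[:,2]>58)&(w[:,2]<70)]
    def loc(p,q):
        d=q[:,:2]-p[:2]; a=p[2]; return d[:,0]*np.cos(a)+d[:,1]*np.sin(a), -d[:,0]*np.sin(a)+d[:,1]*np.cos(a)
    return w,lip,bl,loc
if __name__=='__main__':
    import sys
    c=snap(sys.argv[1],sys.argv[2]); w,lip,bl,loc=fit(c); a=np.radians(96)
    p=np.array([494.4,308.6,a])
    for it in range(3):
        x,y=loc(p,w); z=w[:,2]
        # lips: per slice along x, outer/inner extents of wall points z 38..62
        L=[];Rr=[]
        for x0 in range(-40,75,6):
            m=(abs(x-x0)<3)&(z>50)&(z<62)
            a1=y[m&(y>40)&(y<95)]; b1=y[m&(y<-40)&(y>-95)]
            if len(a1)>5: L.append((x0,np.median(a1)))
            if len(b1)>5: Rr.append((x0,np.median(b1)))
        L=np.array(L);Rr=np.array(Rr); out=[]
        for q in(L,Rr):
            if len(q)>4: out.append(np.polyfit(q[:,0],q[:,1],1))
        sl=np.mean([o[0] for o in out]); mid=np.mean([o[1] for o in out])
        print('slopes',[o.round(3) for o in out],len(L),len(Rr))
        if len(out)==2:
            p[2]+=np.arctan(sl); n=np.array([-np.sin(p[2]),np.cos(p[2])]); p[:2]+=n*mid
    x,y=loc(p,w); m=(z>58)&(z<70)&(abs(y)<75)&(x>60)
    for nm,mm in dict(blower=m).items(): print(nm,mm.sum(),np.percentile(x[mm],[0.5,2,98,99.5]).round(1))
    m=(z>59)&(z<70)&(x>85); print('blower y',np.percentile(y[m],[.5,99.5]).round(1))
    m=(z>85)&(z<135)&(x>60); print('lever',m.sum(), x[m].mean().round(1) if m.any() else '',y[m].mean().round(1) if m.any() else '',np.percentile(z[m],[50,99]) if m.any() else '')
    print('box',p[:2].round(1),np.degrees(p[2]).round(2))
E
python3 box.py top t6
```

```text
slopes [array([-5.0000e-03,  6.9918e+01]), array([-1.0000e-03, -7.0343e+01])] 20 20
slopes [array([-1.0000e-03,  7.0129e+01]), array([ 1.0000e-03, -7.0143e+01])] 20 20
slopes [array([-2.0000e-03,  7.0114e+01]), array([ 1.0000e-03, -7.0094e+01])] 20 20
blower 1378 [ 65.   75.6 151.7 153.2]
blower y [-82.6  83.7]
lever 530 115.6 -28.8 [ 90.17734707 134.65935248]
box [494.6 308.6] 95.83
```

>>> {"op": "move_arm", "data": {
  "moves": [
    [0.006,0.002,0,-0.017],
    [0.018,0.006,0,-0.051],
    [0.03,0.01,0,-0.085],
    [0.042,0.0135,0,-0.12],
    [0.054,0.017,0,-0.155],
    [0.066,0.021,0,-0.19],
    [0.078,0.025,0,-0.225],
    [0.09,0.0285,0,-0.26],
    [0.102,0.0325,0,-0.295],
    [0.112,0.0355,0,-0.325],
    [0.119,0.0378,0,-0.34],
    [0.119,0.0378,0,-0.34]
  ]
}}

```text
clock: 29.8
eef_pos: [526.8, 3.5, 9.2]
eef_rot: [3.141, -0.0, 1.674]
wrist_force: [0.6, 3.0, 3.9]
finger_gap: 9.8
finger_force: 30.0
```

```bash
python3 box.py wrist w6; python3 - <<'E'
from h import *
c=dict(np.load('w6.npz')); w=cloud(c).reshape(-1,3); s=manip.read_state(); print(s['eef_pos'],s['eef_rot'][2],s['wrist_force'])
q=w[(np.hypot(w[:,0]-516,w[:,1]-104)<105)&(w[:,2]>7)&(w[:,2]<13)]; print('rim',len(q),cv2.minAreaRect(q[:,:2].astype(np.float32)))
E
```

```text
slopes [] 0 0
slopes [] 0 0
slopes [] 0 0
[526.67170064   3.37149972   9.21934075] 1.6725320696407517 [0.55774513 4.18710017 4.17855317]
rim 6413 ((518.8408813476562, 72.74851989746094), (119.00662994384766, 123.89793395996094), 6.138540744781494)
  return _methods._mean(a, axis=axis, dtype=dtype,
  ret = ret.dtype.type(ret / rcount)
Traceback (most recent call last):
  File "box.py", line 32, in <module>
    for nm,mm in dict(blower=m).items(): print(nm,mm.sum(),np.percentile(x[mm],[0.5,2,98,99.5]).round(1))
                                                           ~~~~~~~~~~~~~^^^^^^^^^^^^^^^^^^^^^^^
IndexError: index -1 is out of bounds for axis 0 with size 0
```

View pics/w6.png

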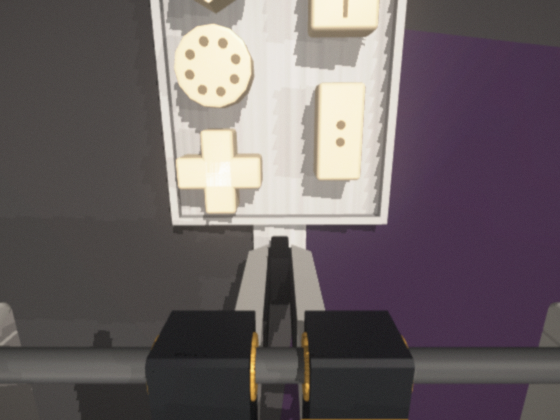

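The tray is held square by its tab, with the pieces undisturbed. Now I push it straight in.

>>> {"op": "move_arm", "data": {
  "moves": [
    [0.006,0,0,0],
    [0.016,0,0,0],
    [0.026,0,0,0],
    [0.036,0,0,0],
    [0.046,0,0,0],
    [0.056,0,0,0],
    [0.066,0,0,0],
    [0.076,0,0,0],
    [0.086,0,0,0],
    [0.094,0,0,0],
    [0.1,0,0,0],
    [0.1,0,0,0]
  ]
}}

```text
clock: 31.05
eef_pos: [516.2, 102.6, 9.2]
eef_rot: [3.141, -0.0, 1.672]
wrist_force: [-0.8, 3.4, 5.5]
finger_gap: 9.8
finger_force: 30.0
```

>>> {"op": "move_arm", "data": {
  "moves": [
    [0.006,0,0,0],
    [0.016,0,0,0],
    [0.026,0,0,0],
    [0.036,0,0,0],
    [0.046,0,0,0],
    [0.056,0,0,0],
    [0.066,0,0,0],
    [0.076,0,0,0],
    [0.086,0,0,0],
    [0.092,0,0,0],
    [0.096,0,0,0],
    [0.096,0,0,0]
  ]
}}

```text
clock: 32.25
eef_pos: [506.6, 197.6, 9.3]
eef_rot: [3.141, 0.0, 1.672]
wrist_force: [-0.8, -0.9, 4.9]
finger_gap: 9.8
finger_force: 30.0
```

```bash
python3 - <<'E'
from h import *
s=manip.read_state(); print(s['eef_pos'],s['eef_rot'],s['wrist_force'])
E
```

```text
[506.64950255 197.55793767   9.25163113] [3.14123560e+00 1.26302206e-04 1.67155383e+00] [-0.76048628 -0.93394625  4.85975958]
```

>>> {"op": "move_arm", "data": {
  "moves": [
    [0.002,0,0,0],
    [0.004,0,0,0],
    [0.006,0,0,0],
    [0.0075,0,0,0],
    [0.009,0,0,0],
    [0.009,0,0,0]
  ]
}}

```text
clock: 32.85
eef_pos: [505.8, 205.8, 9.2]
eef_rot: [3.141, 0.001, 1.671]
wrist_force: [0.3, -5.2, 6.7]
finger_gap: 9.6
finger_force: 30.0
```

>>> {"op": "move_arm", "data": {
  "moves": [
    [0.0007,0,0,0],
    [0.0014,0,0,0],
    [0.002,0,0,0],
    [0.002,0,0,0]
  ]
}}

```text
clock: 33.25
eef_pos: [505.9, 206.4, 9.2]
eef_rot: [-3.141, 0.003, 1.671]
wrist_force: [1.5, -17.3, 8.0]
finger_gap: 10.1
finger_force: 30.0
```

The force rise at y≈206 is the stop, where I expected it. Release, rise and look.

>>> {"op": "move_arm", "data": {
  "moves": [
    [0,0,0,0],
    [0,0,0,0],
    [0,0,-0.03,0],
    [0,0,-0.07,0],
    [0,0,-0.12,0],
    [0,0,-0.17,0],
    [0,0,-0.22,0],
    [0,0,-0.25,0],
    [0,0,-0.25,0],
    [0,0,-0.25,0],
    [0,0,-0.25,0]
  ],
  "jaw": 0.05
}}

```text
clock: 34.35
eef_pos: [504.9, 208.5, 257.3]
eef_rot: [-3.139, 0.0, 1.672]
wrist_force: [0.3, -0.4, 0.5]
finger_gap: 49.9
finger_force: 0.0
```

```bash
python3 box.py wrist w7; python3 - <<'E'
from h import *
c=dict(np.load('w7.npz')); w=cloud(c).reshape(-1,3); s=manip.read_state(); print(s['eef_pos'],s['eef_rot'][2])
q=w[(np.hypot(w[:,0]-505,w[:,1]-207)<45)&(w[:,2]>29)&(w[:,2]<42)]; print('tab',len(q),q.mean(0),cv2.minAreaRect(q[:,:2].astype(np.float32)))
p=np.array([494.6,308.6]);a=np.radians(95.8)
d=w[:,:2]-p; x=d@[np.cos(a),np.sin(a)]; y=d@[-np.sin(a),np.cos(a)]
q=w[(abs(y)<50)&(w[:,2]>7)&(w[:,2]<13)&(x>-110)&(x<-60)]; m=(abs(y)<50)&(w[:,2]>7)&(w[:,2]<13)&(x>-110)&(x<-60); print('rear rim x',np.median(x[m]))
E
```

```text
slopes [array([1.0000e-03, 6.9405e+01]), array([ 2.0000e-03, -7.0576e+01])] 20 20
slopes [array([-1.0000e-03,  6.9965e+01]), array([ -0.   , -69.979])] 20 20
slopes [array([1.0000e-03, 6.9931e+01]), array([ 1.0000e-03, -6.9991e+01])] 20 20
blower 1121 [77.3 77.5 82.7 82.9]
[504.95264    208.48902714 257.33905718] 1.6718354440927383
tab 173 [505.23239491 206.92219895  33.76271381] ((505.2228698730469, 206.60545349121094), (8.438560485839844, 26.020408630371094), 6.011349678039551)
rear rim x -78.78614265988219Traceback (most recent call last):
  File "box.py", line 33, in <module>
    m=(z>59)&(z<70)&(x>85); print('blower y',np.percentile(y[m],[.5,99.5]).round(1))
                                             ~~~~~~~~~~~~~^^^^^^^^^^^^^^^^
    return _quantile_unchecked(
        a, q, axis, out, overwrite_input, method, keepdims, weights)
    return _ureduce(a,
                    func=_quantile_ureduce_func,
    ...<5 lines>...
                    overwrite_input=overwrite_input,
                    method=method)
    r = func(a, **kwargs)
    result = _quantile(arr,
                       quantiles=q,
    ...<2 lines>...
                       out=out,
                       weights=wgt)
    slices_having_nans = np.isnan(arr[-1, ...])
                                  ~~~^^^^^^^^^
IndexError: index -1 is out of bounds for axis 0 with size 0
```

View pics/w7.png

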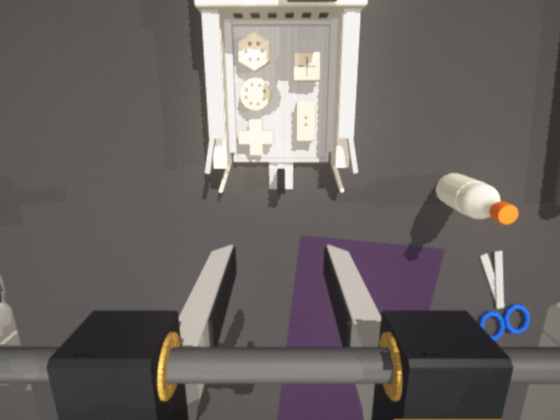

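The tray is fully home: the rear rim is at box x≈-79 and the tab at (281,180). All five pieces are flat. Next is the cover.

>>> {"op": "move_arm", "data": {
  "moves": [
    [-0.05,-0.006,0,0.03],
    [-0.1,-0.013,0.02,0.06],
    [-0.15,-0.02,0.04,0.09],
    [-0.2,-0.026,0.06,0.12],
    [-0.25,-0.033,0.08,0.15],
    [-0.3,-0.039,0.09,0.18],
    [-0.35,-0.046,0.1,0.21],
    [-0.4,-0.052,0.1,0.24],
    [-0.45,-0.059,0.1,0.27],
    [-0.5,-0.065,0.1,0.3],
    [-0.526,-0.069,0.1,0.321],
    [-0.526,-0.069,0.1,0.321]
  ]
}}

```text
clock: 35.6
eef_pos: [488.3, -325.9, 157.2]
eef_rot: [-3.14, -0.0, 1.346]
wrist_force: [-0.6, 0.3, -0.6]
finger_gap: 49.8
finger_force: 0.0
```

>>> {"op": "move_arm", "data": {
  "moves": [
    [0,0,0,0],
    [0,0,0,0],
    [0,0,0,0]
  ]
}}

```text
clock: 35.9
eef_pos: [490.1, -320.4, 158.9]
eef_rot: [-3.141, -0.0, 1.352]
wrist_force: [0.2, 0.8, 0.4]
finger_gap: 50.0
finger_force: 0.0
```

```bash
python3 - <<'E'
from h import *
s=manip.read_state(); print(s['eef_pos'],s['eef_rot'])
c=snap('wrist','w8'); w=cloud(c).reshape(-1,3)
q=w[(np.hypot(w[:,0]-489.5,w[:,1]+322)<45)&(w[:,2]>29)&(w[:,2]<42)]; r=cv2.minAreaRect(q[:,:2].astype(np.float32)); print('knob',len(q),q.mean(0),r)
print(shift(q[:,0].mean(),q[:,1].mean()-.5,9.5,1.351))
q=w[(np.hypot(w[:,0]-489.5,w[:,1]+322)<115)&(w[:,2]>3)&(w[:,2]<12)]; print(len(q),cv2.minAreaRect(q[:,:2].astype(np.float32)))
E
```

```text
[ 490.07368419 -320.43116433  158.91261831] [-3.14122242e+00 -2.84564927e-04  1.35245830e+00]
knob 547 [ 489.63266488 -322.24354374   34.5547759 ] ((489.4635925292969, -323.0475158691406), (39.729454040527344, 11.238991737365723), 77.55628204345703)
(array([-0.0022,  0.    ,  0.1496]), np.float64(0.001))
20004 ((489.4526062011719, -323.13336181640625), (160.16006469726562, 140.233642578125), 77.33088684082031)
```

>>> {"op": "move_arm", "data": {
  "moves": [
    [-0.0026,0,0.04,0],
    [-0.0026,0,0.08,0],
    [-0.0026,0,0.115,0],
    [-0.0026,0,0.135,0],
    [-0.0026,0,0.1475,0],
    [-0.0026,0,0.1475,0],
    [-0.0026,0,0.1475,0],
    [-0.0026,0,0.1475,0]
  ],
  "jaw": 0.04
}}

```text
clock: 36.75
eef_pos: [489.9, -324.6, 13.0]
eef_rot: [3.14, 0.001, 1.351]
wrist_force: [0.1, 0.5, 0.1]
finger_gap: 39.8
finger_force: 0.0
```

>>> {"op": "move_arm", "data": {
  "moves": [
    [0,0,0,0],
    [0,0,0,0],
    [0,0,0,0],
    [0,0,0,0],
    [0,0,0,0],
    [0,0,0,0]
  ],
  "jaw": 0.0,
  "squeeze": 40
}}

```text
clock: 37.35
eef_pos: [489.3, -324.3, 11.7]
eef_rot: [3.141, 0.0, 1.351]
wrist_force: [0.3, 1.5, 1.7]
finger_gap: 11.6
finger_force: 40.0
```

>>> {"op": "move_arm", "data": {
  "moves": [
    [0,0,-0.015,0],
    [0,0,-0.035,0],
    [0,0,-0.06,0],
    [0,0,-0.08,0],
    [0,0,-0.09,0],
    [0,0,-0.09,0],
    [0,0,-0.09,0],
    [0,0,-0.09,0]
  ]
}}

```text
clock: 38.15
eef_pos: [488.8, -323.9, 100.4]
eef_rot: [-3.14, -0.001, 1.351]
wrist_force: [-0.4, -0.3, -1.7]
finger_gap: 11.8
finger_force: 40.0
```

```bash
python3 - <<'E'
from h import *
a=np.radians(95.9); B=np.array([495.1,308.3]); u=np.array([np.cos(a),np.sin(a)])
s=manip.read_state(); print(s['eef_pos'],s['eef_rot'],s['finger_gap'],s['wrist_force'])
for t in(-165,-145,0): 
    p=B+u*t; print(t,p,shift(*p,100,a))
E
```

```text
[ 488.81567559 -323.92009346  100.39621368] [-3.13989198e+00 -7.69589286e-04  1.35076778e+00] 11.803664080228808 [-0.43268969 -0.28690345 -1.71910513]
-165 [512.06076857 144.17403518] (array([ 0.4619, -0.0795,  0.0009]), np.float64(-0.323))
-145 [510.00491783 164.06809152] (array([ 0.4808, -0.0858,  0.0009]), np.float64(-0.323))
0 [495.1 308.3] (array([ 0.6183, -0.1319,  0.0011]), np.float64(-0.323))
```

>>> {"op": "move_arm", "data": {
  "moves": [
    [0.02,-0.003,0,-0.01],
    [0.06,-0.01,0,-0.04],
    [0.105,-0.018,0,-0.07],
    [0.15,-0.026,0,-0.1],
    [0.195,-0.034,0,-0.13],
    [0.24,-0.041,0,-0.16],
    [0.285,-0.049,0,-0.19],
    [0.33,-0.057,0,-0.22],
    [0.375,-0.065,0,-0.26],
    [0.42,-0.072,0,-0.29],
    [0.45,-0.077,0,-0.31],
    [0.4619,-0.0795,0,-0.323]
  ]
}}

```text
clock: 39.35
eef_pos: [511.5, 146.9, 101.0]
eef_rot: [-3.141, -0.0, 1.678]
wrist_force: [-0.2, -0.3, -1.7]
finger_gap: 11.5
finger_force: 40.0
```

>>> {"op": "move_arm", "data": {
  "moves": [
    [0,0,0,0],
    [0,0,0,0],
    [0,0,0,0],
    [0,0,0,0]
  ]
}}

```text
clock: 39.75
eef_pos: [512.5, 142.8, 101.6]
eef_rot: [-3.142, 0.0, 1.672]
wrist_force: [0.1, -0.1, -1.8]
finger_gap: 11.7
finger_force: 40.0
```

```bash
python3 - <<'E'
from h import *
a=np.radians(95.9); B=np.array([495.1,308.3]); u=np.array([np.cos(a),np.sin(a)])
s=manip.read_state(); print(s['eef_pos'],s['eef_rot'],s['finger_gap'])
c=snap('wrist','w9'); w=cloud(c).reshape(-1,3); d=w[:,:2]-B; x=d@u; y=d@[-u[1],u[0]]
m=(w[:,2]>82)&(w[:,2]<105)&(x>-250)&(x<-60); print(m.sum()); q=w[m]
print('cover',cv2.minAreaRect(np.c_[x[m],y[m]].astype(np.float32)),np.percentile(x[m],99.5))
for lo,hi in((-72,-50),(50,72)):
    k=m&(y>lo)&(y<hi); print('z side',np.median(w[k,2]))
e=m&(x>-110); f=m&(x<-110)&(x>-140); print('z front/back',np.median(w[e,2]),np.median(w[f,2]))
for lo,hi in((-95,-40),(40,95)):
    m2=(w[:,2]>50)&(w[:,2]<62)&(x>-30)&(x<70)&(y>lo)&(y<hi); print('lip y',np.median(y[m2]),m2.sum(),np.polyfit(x[m2],y[m2],1))
print([shift(*(B+u*t),56.5,a) for t in(-165,-148)])
E
```

```text
[512.53474399 142.81151187 101.56733072] [-3.14156200e+00  4.07943690e-05  1.67206936e+00] 11.655077333418024
44343
cover ((-157.4310302734375, -0.0418548583984375), (141.1864471435547, 143.81459045410156), 89.9375) -85.59651955973725
z side 94.71145817503844
z side 94.786178836506
z front/back 94.83566416168347 94.75155297600625
lip y -69.77297395933215 417 [-1.24955543e-03 -6.97801701e+01]
lip y 69.66999693906425 422 [-5.11448109e-02  6.83314467e+01]
[(array([ 0.0013, -0.0004,  0.0451]), np.float64(-0.002)), (array([ 0.0183, -0.0004,  0.0451]), np.float64(-0.002))]
```

View pics/w9.png

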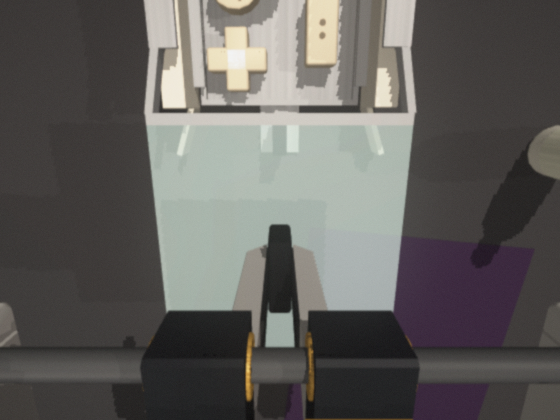

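The cover hangs level and centred, with its leading edge just short of the wall tops. I lay the edge on the walls and slide it in.

>>> {"op": "move_arm", "data": {
  "moves": [
    [0.009,-0.0004,0.0,-0.002],
    [0.0183,-0.0004,0.01,-0.002],
    [0.0183,-0.0004,0.025,-0.002],
    [0.0183,-0.0004,0.036,-0.002],
    [0.0183,-0.0004,0.042,-0.002],
    [0.0183,-0.0004,0.0445,-0.002],
    [0.0183,-0.0004,0.0445,-0.002],
    [0.0183,-0.0004,0.0445,-0.002]
  ]
}}

```text
clock: 40.6
eef_pos: [510.5, 162.1, 57.5]
eef_rot: [3.141, -0.0, 1.676]
wrist_force: [0.3, 0.5, -2.0]
finger_gap: 11.7
finger_force: 40.0
```

>>> {"op": "move_arm", "data": {
  "moves": [
    [0.004,0,0,0],
    [0.01,0,0,0],
    [0.016,0,0,0],
    [0.022,0,0,0],
    [0.028,0,0,0],
    [0.034,0,0,0],
    [0.04,0,0,0],
    [0.045,0,0,0],
    [0.045,0,0,0]
  ]
}}

```text
clock: 41.5
eef_pos: [505.4, 207.4, 57.0]
eef_rot: [3.142, -0.0, 1.676]
wrist_force: [-0.7, 0.1, -1.9]
finger_gap: 12.0
finger_force: 40.0
```

>>> {"op": "move_arm", "data": {
  "moves": [
    [0.006,0,0,0],
    [0.015,0,0,0],
    [0.024,0,0,0],
    [0.033,0,0,0],
    [0.042,0,0,0],
    [0.051,0,0,0],
    [0.06,0,0,0],
    [0.069,0,0,0],
    [0.078,0,0,0],
    [0.086,0,0,0],
    [0.092,0,0,0],
    [0.092,0,0,0]
  ]
}}

```text
clock: 42.7
eef_pos: [495.7, 299.0, 57.0]
eef_rot: [3.142, -0.0, 1.676]
wrist_force: [-0.3, -0.4, -1.9]
finger_gap: 11.4
finger_force: 40.0
```

>>> {"op": "move_arm", "data": {
  "moves": [
    [0.0015,0,0,0],
    [0.003,0,0,0],
    [0.0045,0,0,0],
    [0.006,0,0,0],
    [0.0075,0,0,0],
    [0.009,0,0,0],
    [0.009,0,0,0]
  ]
}}

```text
clock: 43.4
eef_pos: [495.2, 305.4, 57.2]
eef_rot: [-3.141, 0.003, 1.676]
wrist_force: [0.9, -15.9, 3.0]
finger_gap: 11.6
finger_force: 40.0
```

>>> {"op": "move_arm", "data": {
  "moves": [
    [0,0,0.001,0],
    [0,0,0.001,0],
    [0,0,0.001,0]
  ]
}}

```text
clock: 43.7
eef_pos: [495.2, 305.4, 56.5]
eef_rot: [-3.141, 0.003, 1.675]
wrist_force: [-2.6, -15.5, 6.2]
finger_gap: 12.2
finger_force: 40.0
```

>>> {"op": "move_arm", "data": {
  "moves": [
    [0,0,0,0],
    [0,0,0,0],
    [0,0,0,0],
    [-0.003,0,-0.02,0],
    [-0.01,0,-0.06,0],
    [-0.03,0,-0.1,0],
    [-0.05,0,-0.14,0],
    [-0.08,0,-0.18,0],
    [-0.08,0,-0.18,0],
    [-0.08,0,-0.18,0],
    [-0.08,0,-0.18,0]
  ],
  "jaw": 0.04
}}

```text
clock: 44.8
eef_pos: [502.8, 228.1, 234.6]
eef_rot: [-3.14, 0.0, 1.676]
wrist_force: [-0.8, -0.0, -0.3]
finger_gap: 40.2
finger_force: 0.0
```

```bash
python3 - <<'E'
from h import *
a=np.radians(95.9); B=np.array([495.1,308.0]); u=np.array([np.cos(a),np.sin(a)])
s=manip.read_state(); print(s['eef_pos'],s['eef_rot'])
for n in('wrist','top'):
    c=snap(n,n+'10'); w=cloud(c).reshape(-1,3); d=w[:,:2]-B; x=d@u; y=d@[-u[1],u[0]]
    m=(w[:,2]>70)&(w[:,2]<86)&(abs(x)<40)&(abs(y)<30); print(n,'knob',m.sum(),(cv2.minAreaRect(np.c_[x[m],y[m]].astype(np.float32)),np.median(w[m,2])) if m.sum()>5 else '')
    m=(x>60)&(x<200)&(w[:,2]>68)&(abs(y)<60)&(w[:,2]<160)
    for lo in range(68,150,8):
        k=m&(w[:,2]>=lo)&(w[:,2]<lo+8)
        if k.sum()>4: print(lo,k.sum(),'x',np.percentile(x[k],[3,50,97]).round(1),'y',np.percentile(y[k],[3,50,97]).round(1))
    m=(x>50)&(x<90)&(abs(y)<60)&(w[:,2]>55)&(w[:,2]<68); print('front of blower',np.percentile(x[m],[1,5,50]) if m.any() else '')
im=np.hstack([cv2.imread('pics/wrist10.png')[0:300,100:460],cv2.resize(cv2.imread('pics/top10.png')[200:300,60:210],(440,300),interpolation=cv2.INTER_CUBIC)]); cv2.imwrite('pics/j10.png',im)
E
```

```text
[502.75311435 228.09801008 234.60997017] [-3.13952774e+00  3.42366283e-04  1.67625764e+00]
wrist knob 525 (((-1.9834842681884766, 0.5701041221618652), (10.533061027526855, 39.13974380493164), 89.967041015625), np.float64(78.74455571569723))
68 152 x [80.7 81.  90.4] y [-51.5 -26.   -4.7]
76 137 x [80.6 81.  82. ] y [-52.  -29.9  -6.3]
84 806 x [81.  85.3 90.1] y [-52.5 -29.7  -6.4]
front of blower [78.08071684 78.37103888 81.59186522]
top knob 0 
68 6 x [ 91.6 146.6 151.6] y [30.9 44.5 55.3]
front of blower [57.60763187 70.59317029 80.66413149]
```

View pics/j10.png

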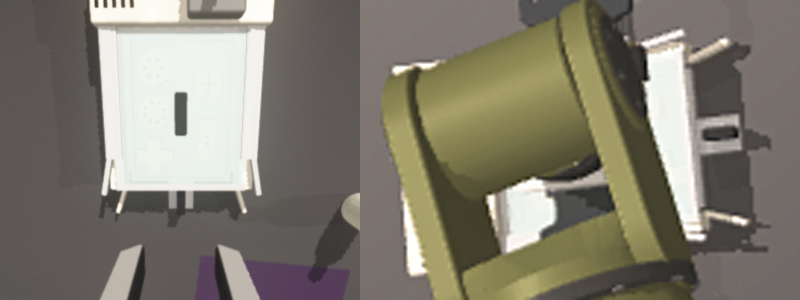

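The cover is home: the knob is centred in the box and the front edge meets the blower. Now I locate the lever from the earlier unobstructed top picture and the scene camera.

```bash
python3 - <<'E'
from h import *
a=np.radians(95.9); B=np.array([495.1,308.0]); u=np.array([np.cos(a),np.sin(a)])
for n in('top0','scene0','sc'):
    c=snap('scene','sc') if n=='sc' else dict(np.load(n+'.npz')); w=cloud(c).reshape(-1,3); d=w[:,:2]-B; x=d@u; y=d@[-u[1],u[0]]
    m=(x>60)&(x<180)&(w[:,2]>68)&(abs(y)<60)&(w[:,2]<160)
    print(n)
    for lo in range(68,160,6):
        k=m&(w[:,2]>=lo)&(w[:,2]<lo+6)
        if k.sum()>4: print(lo,k.sum(),'x',np.percentile(x[k],[3,50,97]).round(1),'y',np.percentile(y[k],[3,50,97]).round(1))
im=[cv2.resize(cv2.imread('pics/scene0.png')[215:285,400:470],(560,560),interpolation=cv2.INTER_CUBIC)]; cv2.imwrite('pics/sw.png',im[0])
E
```

```text
top0
68 73 x [ 81.6 111.3 149.3] y [-58.   23.1  58.1]
74 24 x [ 81.1  82.8 130.8] y [-51.9 -23.4  -4.2]
80 62 x [ 82.1  95.2 151.7] y [-53.8 -24.8  -4.5]
86 372 x [ 83.6 122.4 150.2] y [-53.1 -27.8  -5.6]
92 78 x [ 85.2 116.5 146.4] y [-51.1 -27.3  -7.1]
98 30 x [108.6 121.3 126. ] y [-42.4 -21.1 -14.7]
128 6 x [84.4 87.1 93.1] y [-37.9 -25.3 -17.4]
134 37 x [ 83.9  90.4 105.2] y [-40.2 -25.7 -17.3]
140 59 x [ 86.3  95.6 104.6] y [-38.1 -30.1 -19.2]
scene0
68 50 x [ 78.8 107.  144.9] y [-57.7 -54.2 -14.4]
74 41 x [ 79.4 109.  145.5] y [-57.7 -55.5 -13.6]
80 72 x [ 79.2 112.1 145.2] y [-57.9 -52.9  -7. ]
86 227 x [ 80.7 108.3 146. ] y [-56.1 -37.   -8.6]
92 34 x [ 87.8 117.  142. ] y [-45.7 -37.3 -14.6]
98 24 x [103.4 112.6 118.5] y [-45.9 -35.9 -24.4]
110 9 x [ 98.4 103.7 107.2] y [-36.9 -33.3 -29.4]
122 6 x [82.1 90.6 99.4] y [-42.2 -40.5 -31.4]
128 11 x [82.7 90.  99.9] y [-42.8 -39.6 -37.7]
134 26 x [ 81.3  91.9 102.4] y [-43.3 -37.6 -23.4]
140 27 x [85.3 92.1 99.4] y [-42.4 -34.4 -27. ]
sc
68 42 x [ 79.  108.7 145.4] y [-57.  -54.4 -23.6]
74 45 x [ 79.6 109.2 145.5] y [-57.6 -54.8 -31.9]
80 66 x [ 79.  106.5 146.8] y [-56.9 -52.7 -14.5]
86 227 x [ 81.  110.2 146.1] y [-55.9 -35.6  -9.4]
92 36 x [103.6 113.9 123.1] y [-47.3 -38.4 -17.2]
98 24 x [103.1 113.2 119.7] y [-45.8 -34.1 -17.7]
104 6 x [ 99.9 103.9 108.1] y [-37.6 -34.6 -33.1]
110 6 x [ 99.2 105.2 107. ] y [-34.8 -33.9 -28.4]
128 13 x [ 80.8  85.5 100.3] y [-43.9 -41.1 -31.9]
134 28 x [ 81.5  90.7 102.4] y [-44.9 -38.  -26.2]
140 25 x [85.3 92.2 99.4] y [-42.1 -33.2 -25.6]
```

View pics/sw.png

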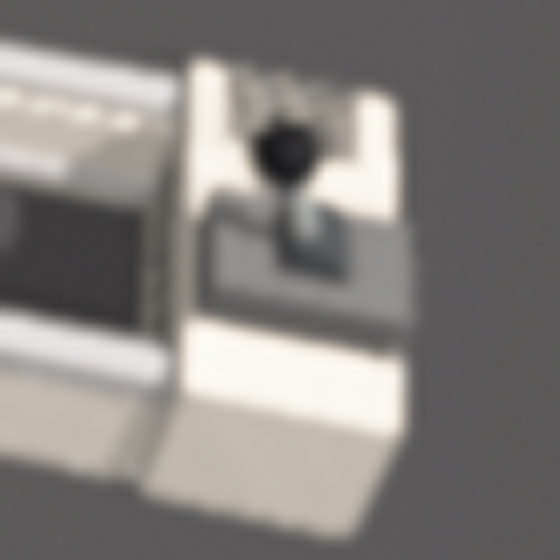

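The lever ball is at about box x=94, y=-30, z=135, leaning to the mouth, and its pivot is near x=115.

```bash
python3 - <<'E'
from h import *
a=np.radians(95.9); B=np.array([495.1,308.0]); u=np.array([np.cos(a),np.sin(a)]);n=np.array([-u[1],u[0]])
p=B+62*u-30*n; print(p,shift(*p,122,a))
E
```

```text
[518.56794723 372.75535076] (array([0.1422, 0.0312, 0.1126]), np.float64(0.003))
```

>>> {"op": "move_arm", "data": {
  "moves": [
    [0.035,0.008,0,0],
    [0.07,0.016,0,0],
    [0.105,0.024,0,0],
    [0.1422,0.0312,0.0,0],
    [0.1422,0.0312,0.0,0],
    [0.1422,0.0312,0.03,0],
    [0.1422,0.0312,0.06,0],
    [0.1422,0.0312,0.09,0],
    [0.1422,0.0312,0.1126,0],
    [0.1422,0.0312,0.1126,0],
    [0.1422,0.0312,0.1126,0]
  ],
  "jaw": 0.0,
  "squeeze": 10
}}

```text
clock: 46.05
eef_pos: [519.4, 372.3, 123.9]
eef_rot: [-3.141, 0.0, 1.676]
wrist_force: [0.7, -0.4, 0.1]
finger_gap: 0.3
finger_force: 0.0
```

>>> {"op": "move_arm", "data": {
  "moves": [
    [0.005,0,0,0],
    [0.01,0,0,0],
    [0.015,0,0,0],
    [0.02,0,0,0],
    [0.025,0,0,0],
    [0.03,0,0,0],
    [0.035,0,0,0],
    [0.04,0,0,0],
    [0.045,0,0,0],
    [0.05,0,0,0],
    [0.05,0,0,0]
  ]
}}

```text
clock: 47.15
eef_pos: [513.9, 422.8, 123.2]
eef_rot: [-3.141, -0.0, 1.676]
wrist_force: [0.7, -0.7, 0.0]
finger_gap: 0.5
finger_force: 0.0
```

```bash
cat > sw.py <<'E'
from h import *
a=np.radians(95.9); B=np.array([495.1,308.0]); u=np.array([np.cos(a),np.sin(a)])
s=manip.read_state(); e=s['eef_pos']; print(e,s['wrist_force'],'box x,y',(e[:2]-B)@u,(e[:2]-B)@[-u[1],u[0]])
c=snap('scene','sc2'); w=cloud(c).reshape(-1,3); f=c['frame'].reshape(-1,3).max(1); d=w[:,:2]-B; x=d@u; y=d@[-u[1],u[0]]
m=(x>60)&(x<180)&(w[:,2]>110)&(abs(y)<60)&(w[:,2]<160)&(f<60); print(m.sum(), w[m,2].mean() if m.any() else '', np.percentile(x[m],[3,50,97]) if m.any() else '')
cv2.imwrite('pics/sw2.png',cv2.resize(c['frame'][205:285,390:470],(480,480),interpolation=cv2.INTER_CUBIC))
E
python3 sw.py
```

```text
[513.88156491 422.76207734 123.1649924 ] [ 0.7364715  -0.70937442  0.02824646] box x,y 112.22355692320946 -30.4787605794937
36 138.65195391776297 [126.50621953 133.72014792 141.98664741]
```

>>> {"op": "move_arm", "data": {
  "moves": [
    [0.002,0,0,0],
    [0.004,0,0,0],
    [0.006,0,0,0],
    [0.008,0,0,0],
    [0.008,0,0,0]
  ]
}}

```text
clock: 47.7
eef_pos: [513.5, 428.3, 123.2]
eef_rot: [-3.14, 0.004, 1.675]
wrist_force: [-0.8, -13.7, 1.4]
finger_gap: 0.5
finger_force: 6.4
```

```bash
python3 sw.py
```

```text
[513.51230113 428.34913417 123.15951275] [ -0.80521914 -13.7156011    1.44417431] box x,y 117.81897566034361 -30.685760602308214
36 136.70367496088429 [131.98509409 138.46357175 145.59903389]
```

The lever has reached its end stop. I retreat clear of everything and check once more.

>>> {"op": "move_arm", "data": {
  "moves": [
    [-0.02,0,0,0],
    [-0.04,0,0,0],
    [-0.05,0,-0.03,0],
    [-0.06,0,-0.08,0],
    [-0.09,0,-0.12,0],
    [-0.13,0,-0.15,0],
    [-0.17,0,-0.15,0],
    [-0.21,0,-0.15,0],
    [-0.25,0,-0.15,0],
    [-0.25,0,-0.15,0],
    [-0.25,0,-0.15,0],
    [-0.25,0,-0.15,0]
  ]
}}

```text
clock: 48.95
eef_pos: [539.5, 182.4, 273.5]
eef_rot: [3.141, -0.0, 1.677]
wrist_force: [0.3, 0.1, -0.5]
finger_gap: 0.3
finger_force: 0.0
```

```bash
python3 sw.py; python3 - <<'E'
from h import *
a=np.radians(95.9); B=np.array([495.1,308.0]); u=np.array([np.cos(a),np.sin(a)])
c=snap('wrist','w12'); w=cloud(c).reshape(-1,3); d=w[:,:2]-B; x=d@u; y=d@[-u[1],u[0]]
m=(w[:,2]>70)&(w[:,2]<86)&(abs(x)<40)&(abs(y)<30); print('knob',m.sum(),cv2.minAreaRect(np.c_[x[m],y[m]].astype(np.float32)))
m=(w[:,2]>28)&(w[:,2]<40)&(x<-85)&(x>-130)&(abs(y)<15); print('tab',m.sum(),x[m].mean(),y[m].mean())
E
```

```text
[539.46613689 182.35640332 273.54198447] [ 0.3402858   0.08803455 -0.46333848] box x,y -129.5385473249074 -31.215897314618516
47 137.33490488667675 [129.94003743 138.17262425 145.9656414 ]
knob 531 ((-1.6677932739257812, 0.6839609146118164), (40.15648651123047, 12.097848892211914), 0.2857225835323334)
tab 179 -100.86453318778625 -0.008648664921936847
```

View pics/w12.png

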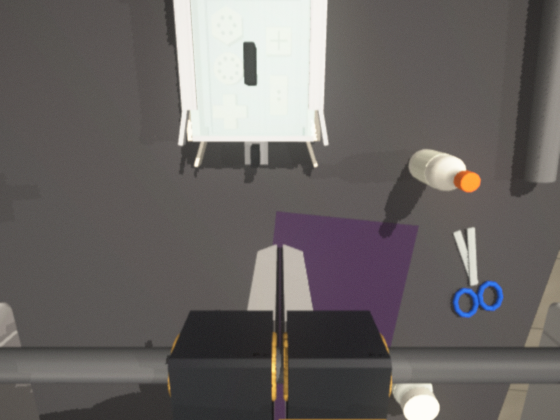

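The cover (grip at (250,63)) and the tray tab (257,152) are home, all five pieces show flat under the pane, and the lever is at its on stop.

```bash
python3 -c "
from cell import manip; print(manip.sign_off())"
```

```text
the job is handed in; nothing more can be done
None
```

I handed the job in at about 49 s on the clock: all five clay pieces lie flat on the tray, and the tray and cover are home in the box with the switch at its on stop; no verdict was returned.

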